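# Set a loupe stand's stop collar with a forked height gauge

## Task

Set the stop collar of the loupe stand to the height of the forked gauge: push the gauge fully home around the threaded post, standing flat on the base plate under the collar, then spin the knurled collar clockwise (seen from above) down its thread until it just nips the gauge - a light but definite grip, never forced down hard. Then draw the gauge out again without disturbing the collar's setting, leave it lying flat and clear of the collar, and leave the other things on the bench where they are.

Things in the scene. Friction and masses are not known exactly. Their poses are not given: they have to be found in the camera images.
- stand: Loupe stand, screwed to the table: white base plate 230 x 150 mm, 12 mm thick, with an upright threaded steel post. Origin on the table 5 mm from the plate's centre: the plate reaches 120 mm to its -x, 110 mm to its +x, 75 mm to either side. The post stands on its x axis at x = +30 mm, 14 mm in diameter, and ends 86 mm above the plate's top. The plate's long free part is on its -x side.
- post_foot (a point): Point on the post's axis on the plate's top face (12 mm above the table); axes as the stand's, z up.
- collar: Stop collar on the post: knurled aluminium cylinder 48 mm in diameter, 30 mm high, origin at the centre of its underside, on the post's axis. Clockwise seen from above lowers it, 16 mm per turn; it stays where it is let go and turns against a steady thread friction of 0.12 N m. At the start its underside is 33.5 to 37.5 mm above the plate.
- collar_top (a point): Centre of the collar's top face, 30 mm above its underside. Once it bears on the gauge the pressure climbs by roughly 40 N per millimetre of thread; more than 25 N is too much, 5 to 12 N is right. The moment hardly tells: a gripper that holds the collar and follows it down its thread feels the gauge as a growing upward push, about 1 N more for each 0.15 mm.
- gauge_fork (a point): Forked height gauge 250 g, loose: a U-shaped aluminium head 30 mm high, 38 mm wide, and a straight tail with a steel handle. This point is the middle of the U, half-way up (15 mm above its underside); it lies on the post's axis when the gauge is home. +x of this frame points out of the open mouth of the slot, -x along the tail, z up. The slot is 18 mm wide, slightly flared at its mouth, its closed end 7.5 mm behind this point (-x); the prongs reach 20 mm ahead of it.
- gauge_tail (a point): Grip point on the gauge's handle, 74 mm behind the fork point (-x) and 22 mm above the gauge's underside. The handle is an upright steel block 16 mm wide and 36 mm high, from 59 to 111 mm behind the fork point; a bar 16 mm wide and 18 mm high joins it to the head. Same axes as the fork.
- plain_bar: Bystander: plain aluminium bar without a slot, 110 x 36 x 28 mm. Not needed. Origin under its centre.
- petri_dish: Bystander: shallow glass dish, 90 mm across, 16 mm high. Origin under its centre.
- sample_jar: Bystander: closed glass jar, 48 mm across, 75 mm high. Origin under its centre.
- slide_box: Bystander: clear plastic open box 80 x 110 x 35 mm. Origin under its centre.
Things that resemble listed ones, but are neither listed nor needed, are in the scene too. What is shaped like the part that bears gauge_fork but purple or turquoise is not meant.

How it is judged:
On the way, in this order (a step that is already met when the one before it is completed fails the run):
1. the gauge stands flat on the plate, fully home around the post (horizontal distance between gauge_fork and post_foot below 0.0045 m and angle between gauge_fork's own z axis and vertical below 0.08 rad and z of gauge_fork in the frame of post_foot below 0.018 m and contact force between collar and gauge below 1 N), for 0.2 s.
2. the collar, spun down, nips the gauge with at least 2 N (horizontal distance between gauge_fork and post_foot below 0.006 m and angle between gauge_fork's own z axis and vertical below 0.08 rad and z of gauge_fork in the frame of post_foot below 0.018 m and z of collar in the frame of post_foot between 0.0285 and 0.0308 m and contact force between collar and gauge above 2 N), for 0.3 s.
At the end, for the whole second after the job is handed in: The collar's underside stands 28.8 to 30.8 mm above the base plate (the gauge's height of 30 mm, about 1 mm either way) with nothing touching it; the gauge lies flat (within about 5 degrees) and still on the plate or the table, its fork point more than 46 mm from the post's axis (z of collar in the frame of post_foot between 0.0288 and 0.0308 m and horizontal distance between gauge_fork and post_foot above 0.046 m and angle between gauge_fork's own z axis and vertical below 0.08 rad and height (world z) of gauge_fork below 0.032 m and linear speed of gauge below 0.01 m/s and contact force between collar and anything else below 0.5 N).
It fails at once if the collar is pressed on the gauge with more than 25 N (contact force between collar and gauge above 25 N).
It fails at once if another thing on the bench is pushed more than 30 mm away (distance of any of plain_bar, petri_dish, sample_jar, slide_box from where it was at the start of the episode above 0.03 m).
It fails at once if the gauge is tipped over (angle between gauge_fork's own z axis and vertical above 0.7 rad).
It also fails if it takes over 72 s, if anything falls off the work surface, if the arm or the gripper's body presses on something with over 40 N, if the wrist force passes 120 N, or if a joint passes its speed limit or range.

## Robot

A 6-joint arm with a two-finger parallel gripper is mounted at the origin on the work surface. World frame = base frame: x ahead of the robot, y to its left, z up, the work surface at z = 0. Lengths are in m, angles in rad, forces in N, time in s.
With the tool pointing down it reaches from about 0.375 to 0.975 m from the base axis. Payload 3.8 kg.
Tool frame: the origin (TCP) lies on the centre line of the jaws, within the pads' length; the fingertips stand 25 mm ahead of it and the grasp point (between the pads) lies 6 mm ahead of it; z points along the fingers, y is the direction in which the jaws open and shut (so a half turn about z gives the same grasp; the last joint's range is limited). The gripper opens to 85 mm and grips with 20 to 120 N. Pads are 22 mm wide; open, the fingers measure 114 mm over their backs; the gripper's body (76 mm by 85 mm) begins 54 mm behind the grasp point. The pads swing forward as they close: fully open they stand 13 mm farther back than shut.
Start: joints at [-1.198, 0.264, 1.604, -0, 1.274, -0.037], TCP at [0.269, -0.619, 0.232] pointing down, gripper open.
Joint ranges: [-2.63, 2.63], [-0.94, 2.18], [0.31, 2.57], [-1.31, 4.45], [0, 2.66], [-2.55, 2.55]. Speed limits (rad/s): [2.57, 2.57, 3.14, 3.14, 3.14, 3.14].

## Interface

Orientations are given as a rotation vector (axis times angle).
In Python, from workcell import bot gives the robot as it stands.
- The arm moves only by the tool servo_tool, never from a script. Its argument "moves" is a list of rows, each a list of 3 entries, a list of its own where there are three numbers: the closure in counts, from 0 (fully open) to 255 (shut), then the shift along the tool's x, y, z in m, then the turn about the tool's z in rad. A call has exactly 8 rows; each row shifts and turns the pose as measured when the row begins, along the tool's axes as they then stand; what a row does not reach is not made up. A row lasts 1/12 s, in which the tool goes at most 41.7 mm and 7.16 degrees, less where a joint would pass 70% of its speed; a pose out of reach is approached as far as the arm can. A call is refused whole if a number of a shift passes 0.0417 or a number of a turn 0.125, either way. A call with a gripper value outside its range is refused whole. The fingers move at their own pace and stop on an object; "newtons" is the grip in N (left out, the last holds). Time passes only in rows, so rows that do not move let the fingers close, or fill a call up. It gives the time, the measured TCP pose, the force and the opening at its end, in the units of the state.
- bot.read_state(): the state, without advancing time (a new reading comes with each control period).
- bot.read_camera(name): name is "side" or "top" or "wrist"; returns a dict with "pixels" (384x512x3 uint8, red, green, blue), "depth" (384x512 float32, m along the optical axis (not along the pixel's ray), 0 where there is no reading), "intrinsics" (3x3 intrinsics, pixels), "dist" ([k1, k2, p1, p2, k3] as OpenCV has them; the pictures are not rectified), "R" (3x3) and "t" (3): a world point X has camera coordinates R X + t. Camera axes: x right, y down, z forward; pixel columns grow to the right and rows downward; lengths in m; the calibration is good to about 2 mm. A picture is of the moment at which its call begins.
- bot.finish_job(): hands the job in, once; it reports no verdict.
The state is a dict: "time": time; "q": joint angles; "joint_vel": joint speeds; "joint_torque": joint torques, N m; "tool_pos": TCP position; "tcp_rot": TCP orientation; "wrist_force": force on the tool from outside, world axes, zero at the start; "torque": the same for the moment, N m; "width": opening from 0.0 (shut) to 1.0 (fully open).
Only numpy, scipy, OpenCV 4.12 (cv2) and the standard library are available. Lean on these libraries where they do the work, as an engineer would, in place of code of your own. Each camera call takes 0.05 s, during which the arm holds its last target.

## Working session

There is one attempt and no reset: what is moved stays moved. The work goes in short steps, Python scripts to look and compute and a tool call to move; the robot and the scene stay as the last step left them, time stands still between calls to the robot, and variables do not carry over. Pictures are saved under pics/ and viewed, and the job is handed in when it is done.

Besides the shell and the picture viewer there is one more tool, called after "Call:" as name(argument=value, ...) on one line, values as JSON. servo_tool: Moves the arm, as the interface text tells. Its arguments: {"type":"object","properties":{"moves":{"type":"array","items":{"type":"array"}},"newtons":{"type":"number"}},"required":["moves"]}

```bash
ls; mkdir -p pics
cat > h.py <<'E'
import numpy as np, cv2
from workcell import bot
def cam(name,fn=None):
    c=bot.read_camera(name)
    if fn: cv2.imwrite('pics/'+fn,c['pixels'][:,:,::-1])
    np.savez('/tmp/'+name+'.npz',**{k:np.array(v) for k,v in c.items()})
    return c
def ray(c,uv):
    p=cv2.undistortPoints(np.array(uv,float).reshape(-1,1,2),np.array(c['intrinsics']),np.array(c['dist'])).reshape(-1,2)
    d=np.c_[p,np.ones(len(p))]@np.array(c['R']); o=-np.array(c['R']).T@np.array(c['t'])
    return o,d
def atz(c,uv,z):
    o,d=ray(c,uv); return o+d*((z-o[2])/d[:,2])[:,None]
def dep(c,uv):
    o,d=ray(c,uv); z=np.array([c['depth'][int(v),int(u)] for u,v in uv]); return o+d*z[:,None]
def cloud(c):
    v,u=np.mgrid[:384,:512]; uv=np.stack([u,v],-1).reshape(-1,2)
    o,d=ray(c,uv); return (o+d*c['depth'].reshape(-1,1)).reshape(384,512,3)
def proj(c,X):
    return cv2.projectPoints(np.array(X,float).reshape(-1,1,3),cv2.Rodrigues(np.array(c['R']))[0],np.array(c['t'],float),np.array(c['intrinsics']),np.array(c['dist']))[0].reshape(-1,2)
def st():
    s=bot.read_state(); print({k:np.round(s[k],4).tolist() for k in ('time','q','tool_pos','tcp_rot','wrist_force','torque','width')}); return s
E
python3 - <<'E'
from h import *
for n in ('top','side'): cam(n,n+'0.png')
st()
E
```

```text
pics
{'time': 0.1, 'q': [-1.1979, 0.2647, 1.6053, -0.0, 1.2737, -0.0369], 'tool_pos': [0.2687, -0.6185, 0.2308], 'tcp_rot': [-3.0739, -0.6389, 0.0005], 'wrist_force': [0.273, -0.2089, -0.9218], 'torque': [0.0169, 0.0417, 0.0016], 'width': 1.0034}
```

View pics/top0.png

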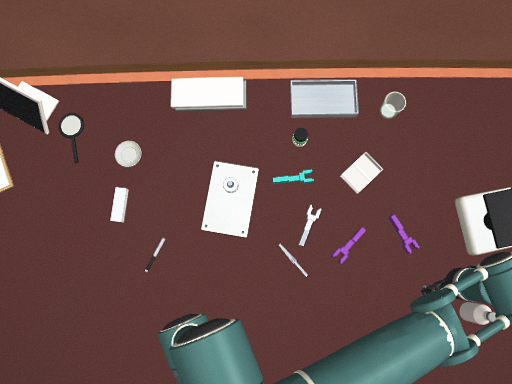

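View pics/side0.png

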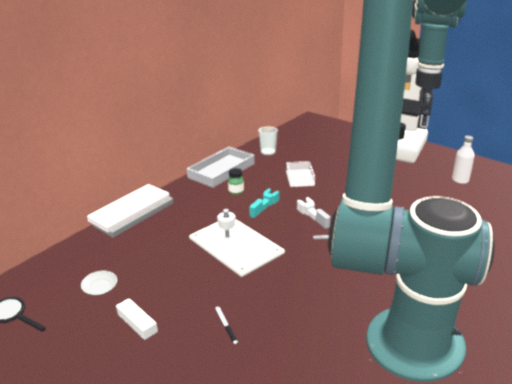

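The top view shows the stand at (230,200) with the collar at (230,184), and the aluminium gauge with its fork near (313,213) and tail near (303,242). Next I'll measure these.

Run:
```python
from h import *
c=dict(np.load('/tmp/top.npz'))
print(c['R'],c['t'],c['intrinsics'],c['dist'])
P=cloud(c)
im=c['pixels'][150:250,195:335,::-1]
cv2.imwrite('pics/z0.png',cv2.resize(im,None,fx=5.7,fy=5.7,interpolation=cv2.INTER_CUBIC))
np.set_printoptions(precision=4,suppress=True)
for uv in [(230,184),(230,210),(225,184),(310,220),(303,240),(350,200),(210,120),(236,188)]: print(uv,P[uv[1],uv[0]])
g=P[200:250,295:325]; m=g[...,2]>0.008
print((g[...,2]*1000).astype(int)[::2])
```

```text
[[-0.01616927 -0.9998548  -0.00537992]
 [-0.98672422  0.01682607 -0.1615308 ]
 [ 0.16159787  0.00269667 -0.98685301]] [-0.13204506  0.55553216  1.35258675] [[441.19726105   0.         259.52906508]
 [  0.         441.19726105 191.37522549]
 [  0.           0.           1.        ]] [-0.08563559  0.          0.          0.          0.        ]
(230, 184) [ 0.5691 -0.0515  0.0971]
(230, 210) [ 0.4988 -0.0454  0.0174]
(225, 184) [ 0.5731 -0.0345  0.0764]
(310, 220) [ 0.4622 -0.301   0.018 ]
(303, 240) [ 0.3978 -0.2748  0.0384]
(350, 200) [ 0.5266 -0.4356  0.0032]
(210, 120) [ 0.8076  0.0221 -0.0008]
(236, 188) [ 0.5596 -0.0687  0.0782]
[[   7    4    0    0    3    1    5    0    0    0   -5    5    1   -1
    -1   -5   -6   -5   -3   -1    1    1    1    3   -1    0   -2   -2
     0   -6]
 [  -1   -5    1   -3    4   -1    1    2   -8    1    0    2    0   -3
     0   -5    0   -2    0   -3    1   -3    0    0    0    3   -4    4
     4   -1]
 [   0    0    4   -1    3    0    1    2    2    0    2    0    0    1
     1    0   -6    3    5    1    3    1   -2    3    0    0    2    0
 
[... 2766 characters left out ...]
 -2   -3    2    0   -1   -1   -5    2   -5    0    0    2
     0   -7]
 [  -1    2    6   -2   29   40   34   40   39   35   -3    0    4    4
    -2    2    0   -2   -4    1   -1   -4    0    0    4    1   -5   -2
    -1   -3]
 [   0   -5   -3   14   34   38   31   39   40    1   -1   -1   -4    4
    -2    0   -2   -1   -1   -2    0    1    0   -3   -3    3   -5   -4
     0   -3]
 [  -1    0    0   -4    1    0    0   17    1   -1    4    0    0    5
    -2    6    0   -1   -3   -1   -3   -1    0   -3   -7    1   -3   -2
    -2    3]
 [  -4    0   -2   -2    0    0    0   -2   -3    3    1    2    4   -1
     2    1   -1    0   -5    0    1   -5   -3   -6    5    1    0    2
     2    6]]
```

View pics/z0.png

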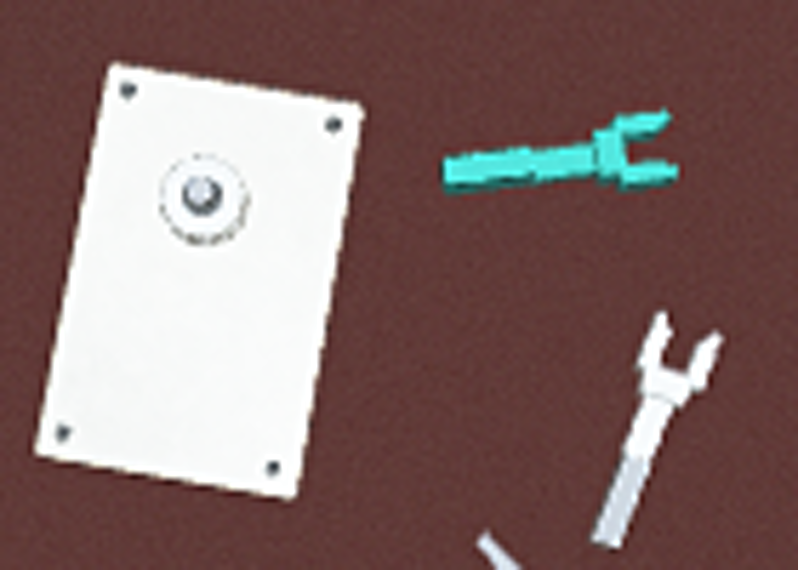

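```bash
cat > fit.py <<'E'
from h import *
from scipy.optimize import minimize
def boxes(off=0.):
    # gauge frame origin = fork point projected on ground; (x0,x1,y0,y1,z0,z1)
    return [(-20,-7.5,-19,19,0,30),(-8,20,9,19,0,30),(-8,20,-19,-9,0,30),(-60,-18,-8,8,0,18),(-111,-59,-8,8,0,36)]
def render(c,p,z0,S=4,roi=None):
    u0,v0,w,h=roi; m=np.zeros((h*S,w*S),np.uint8)
    R=np.array([[np.cos(p[2]),-np.sin(p[2])],[np.sin(p[2]),np.cos(p[2])]])
    for b in boxes():
        X=np.array([[b[i]/1e3,b[2+j]/1e3,b[4+k]/1e3] for i in(0,1) for j in(0,1) for k in(0,1)])
        W=np.c_[X[:,:2]@R.T+p[:2],X[:,2]+z0]
        uv=(proj(c,W)-[u0,v0]+.5)*S-.5
        cv2.fillConvexPoly(m,cv2.convexHull(np.round(uv*16).astype(np.int32)),255,shift=4)
    return cv2.resize(m,(w,h),interpolation=cv2.INTER_AREA)/255.
def fit(c,mask,p0,z0,roi):
    u0,v0,w,h=roi; t=mask[v0:v0+h,u0:u0+w].astype(float)
    f=lambda p: np.abs(render(c,[p[0],p[1],p[2]],z0,roi=roi)-t).sum()
    best=None
    for d in (0,.1,-.1):
        r=minimize(f,np.array(p0)+[0,0,d],method='Nelder-Mead',options=dict(initial_simplex=np.array(p0)+[0,0,d]+np.array([[0,0,0],[.006,0,0],[0,.006,0],[0,0,.1]]),maxiter=300))
        if best is None or r.fun<best.fun: best=r
    return best
E
python3 - <<'E'
from fit import *
np.set_printoptions(precision=4,suppress=True)
c=dict(np.load('/tmp/top.npz')); im=c['pixels'].astype(float)
sat=np.clip((im[...,2]-54)/(200-54),0,1)
roi=(292,200,40,52)
mask=sat.copy()
lab=(sat>.3).astype(np.uint8); n,L=cv2.connectedComponents(lab); k=L[225,309]; mm=cv2.dilate((L==k).astype(np.uint8),np.ones((3,3))); mask=np.clip(sat*1.15,0,1)*mm
r=fit(c,mask,[.475,-.307,np.radians(-20)],0,roi); print('gauge',r.x,np.degrees(r.x[2]),r.fun,mask.sum())
x=r.x; d=np.array([np.cos(x[2]),np.sin(x[2])]); print('tail',x[:2]-.074*d)
# plate
k=L[205,230]; cnt=max(cv2.findContours((L==k).astype(np.uint8),cv2.RETR_EXTERNAL,cv2.CHAIN_APPROX_NONE)[0],key=len).reshape(-1,2)
W=atz(c,cnt,.012)[:,:2].astype(np.float32); rc=cv2.minAreaRect(W); print('plate',rc)
cr=np.array([(110,62),(363,103),(297,497),(35,455)])/5.7+[195,150]-.4
C=atz(c,cr,.012); print(C, np.linalg.norm(C[0]-C[1]),np.linalg.norm(C[1]-C[2]),C.mean(0))
dx=(C[0]+C[1]-C[2]-C[3])[:2]; dx/=np.linalg.norm(dx); print('yaw',np.degrees(np.arctan2(dx[1],dx[0])),'post',C.mean(0)[:2]+dx*.035)
print('post from top',atz(c,[(202/5.7+195-.4,193/5.7+150-.4)],.098))
P=cloud(c); q=P[176:194,222:240].reshape(-1,3); q=q[(q[:,2]>.05)&(q[:,2]<.09)&(np.hypot(q[:,0]-.567,q[:,1]+.05)<.022)&(np.hypot(q[:,0]-.567,q[:,1]+.05)>.01)]; print('collar',len(q),np.median(q,0))
E
```

```text
gauge [ 0.4859 -0.3121 -0.409 ] -23.43559936988139 39.860032232070914 271.8027397260274
tail [ 0.418  -0.2826]
plate ((0.5379160642623901, -0.04431408643722534), (0.1499956250190735, 0.23114047944545746), 79.37277221679688)
[[ 0.6641  0.0071  0.012 ]
 [ 0.6373 -0.1384  0.012 ]
 [ 0.4124 -0.0979  0.012 ]
 [ 0.4382  0.0493  0.012 ]] 0.14792752640685686 0.2284874205471164 [ 0.538  -0.0449  0.012 ]
yaw -10.398789671367469 post [ 0.5724 -0.0513]
post from top [[ 0.5706 -0.0517  0.098 ]]
collar 120 [ 0.5651 -0.053   0.0782]
```

The fits agree with each other: the plate measures 150 x 231 mm, the post is near (0.571, -0.0515), the collar top is about 78 mm up, and the gauge tail is at (0.418, -0.283) with yaw -23°. I'll plan the approach at safe height, using q6 about -100° so the collar spin has range later.

```bash
cat > plan.py <<'E'
from h import *
from scipy.spatial.transform import Rotation as Rn
def psi(s):
    R=Rn.from_rotvec(s['tcp_rot']).as_matrix(); return np.arctan2(R[1,0],R[0,0])
def plan(target,psit,n,count,turn=None):
    """n rows; prints tool-frame rows"""
    s=bot.read_state(); p=np.array(s['tool_pos']); a=psi(s)
    if turn is None: turn=-((psit-a+np.pi)%(2*np.pi)-np.pi)
    d=(np.array(target)-p)/n; da=turn/n; out=[]
    for i in range(n):
        x=np.array([np.cos(a),np.sin(a)]); y=np.array([np.sin(a),-np.cos(a)])
        out.append([count,[round(float(d[:2]@x),4),round(float(d[:2]@y),4),round(float(-d[2]),4)],round(float(da),4)]); a-=da
    st(); print('psi',np.degrees(psi(s)))
    for r in out: print(str(r)+',')
E
python3 -c "
from plan import *
plan([.418,-.283,.16],0,24,0,turn=-np.radians(133.1))"
```

```text
{'time': 0.1, 'q': [-1.1979, 0.2647, 1.6053, -0.0, 1.2737, -0.0369], 'tool_pos': [0.2687, -0.6185, 0.2308], 'tcp_rot': [-3.0739, -0.6389, 0.0005], 'wrist_force': [0.273, -0.2089, -0.9218], 'torque': [0.0169, 0.0417, 0.0016], 'width': 1.0034}
psi 23.481628748505187
[0, [0.0113, -0.0103, 0.0029], -0.0968],
[0, [0.0122, -0.0092, 0.0029], -0.0968],
[0, [0.0131, -0.008, 0.0029], -0.0968],
[0, [0.0138, -0.0067, 0.0029], -0.0968],
[0, [0.0143, -0.0053, 0.0029], -0.0968],
[0, [0.0148, -0.0039, 0.0029], -0.0968],
[0, [0.0151, -0.0025, 0.0029], -0.0968],
[0, [0.0153, -0.001, 0.0029], -0.0968],
[0, [0.0153, 0.0005, 0.0029], -0.0968],
[0, [0.0152, 0.002, 0.0029], -0.0968],
[0, [0.0149, 0.0034, 0.0029], -0.0968],
[0, [0.0145, 0.0048, 0.0029], -0.0968],
[0, [0.014, 0.0062, 0.0029], -0.0968],
[0, [0.0133, 0.0075, 0.0029], -0.0968],
[0, [0.0125, 0.0088, 0.0029], -0.0968],
[0, [0.0116, 0.01, 0.0029], -0.0968],
[0, [0.0106, 0.011, 0.0029], -0.0968],
[0, [0.0095, 0.012, 0.0029], -0.0968],
[0, [0.0083, 0.0129, 0.0029], -0.0968],
[0, [0.007, 0.0136, 0.0029], -0.0968],
[0, [0.0056, 0.0142, 0.0029], -0.0968],
[0, [0.0042, 0.0147, 0.0029], -0.0968],
[0, [0.0028, 0.015, 0.0029], -0.0968],
[0, [0.0013, 0.0152, 0.0029], -0.0968],
```

Call:
servo_tool(moves=[[0, [0.0113, -0.0103, 0.003], -0.097], [0, [0.0122, -0.0092, 0.003], -0.097], [0, [0.0131, -0.008, 0.003], -0.097], [0, [0.0138, -0.0067, 0.003], -0.097], [0, [0.0143, -0.0053, 0.003], -0.097], [0, [0.0148, -0.0039, 0.003], -0.097], [0, [0.0151, -0.0025, 0.003], -0.097], [0, [0.0153, -0.001, 0.003], -0.097]], newtons=40)

```text
time: 0.77
tool_pos: [0.3156, -0.5019, 0.2008]
tcp_rot: [-2.571, -1.79, -0.001]
wrist_force: [0.4, -0.9, -0.1]
width: 0.999
```

Call:
servo_tool(moves=[[0, [0.0153, 0.0005, 0.003], -0.097], [0, [0.0152, 0.002, 0.003], -0.097], [0, [0.0149, 0.0034, 0.003], -0.097], [0, [0.0145, 0.0048, 0.003], -0.097], [0, [0.014, 0.0062, 0.003], -0.097], [0, [0.0133, 0.0075, 0.003], -0.097], [0, [0.0125, 0.0088, 0.003], -0.097], [0, [0.0116, 0.01, 0.003], -0.097]])

```text
time: 1.43
tool_pos: [0.359, -0.3784, 0.1718]
tcp_rot: [-1.646, -2.657, -0.012]
wrist_force: [-0.1, 0.1, 0.0]
width: 1.001
```

```bash
python3 -c "
from plan import *
plan([.418,-.283,.16],np.radians(156.6),16,0)"
```

```text
{'time': 1.4333, 'q': [-0.861, 0.0322, 1.9832, 0.0025, 1.1436, -1.3236], 'tool_pos': [0.359, -0.3784, 0.1718], 'tcp_rot': [-1.6461, -2.6571, -0.0116], 'wrist_force': [-0.1354, 0.0503, 0.0409], 'torque': [-0.0004, -0.0662, 0.0408], 'width': 1.0014}
psi 116.44343284612226
[0, [0.0037, 0.006, 0.0007], -0.0438],
[0, [0.0034, 0.0061, 0.0007], -0.0438],
[0, [0.0032, 0.0063, 0.0007], -0.0438],
[0, [0.0029, 0.0064, 0.0007], -0.0438],
[0, [0.0026, 0.0065, 0.0007], -0.0438],
[0, [0.0023, 0.0066, 0.0007], -0.0438],
[0, [0.002, 0.0067, 0.0007], -0.0438],
[0, [0.0017, 0.0068, 0.0007], -0.0438],
[0, [0.0014, 0.0069, 0.0007], -0.0438],
[0, [0.0011, 0.0069, 0.0007], -0.0438],
[0, [0.0008, 0.007, 0.0007], -0.0438],
[0, [0.0005, 0.007, 0.0007], -0.0438],
[0, [0.0002, 0.007, 0.0007], -0.0438],
[0, [-0.0001, 0.007, 0.0007], -0.0438],
[0, [-0.0004, 0.007, 0.0007], -0.0438],
[0, [-0.0007, 0.007, 0.0007], -0.0438],
```

Call:
servo_tool(moves=[[0, [0.007, 0.0122, 0.001], -0.088], [0, [0.006, 0.0127, 0.001], -0.088], [0, [0.005, 0.013, 0.001], -0.088], [0, [0.0037, 0.0135, 0.001], -0.088], [0, [0.0025, 0.0138, 0.001], -0.088], [0, [0.0013, 0.014, 0.001], -0.088], [0, [0.0002, 0.014, 0.001], -0.088], [0, [-0.0011, 0.014, 0.001], -0.088]])

```text
time: 2.1
tool_pos: [0.4172, -0.2745, 0.1595]
tcp_rot: [-0.572, -3.068, -0.028]
wrist_force: [0.3, 0.1, -0.3]
width: 0.996
```

```bash
python3 -c "
from plan import *
cam('wrist','w1.png');cam('top','top1.png')
plan([.418,-.283,.16],np.radians(156.6),8,0)
c=dict(np.load('/tmp/wrist.npz'));print(c['R'],c['t'])"
```

```text
{'time': 2.2, 'q': [-0.6356, 0.0066, 2.0343, 0.0087, 1.1275, -1.8402], 'tool_pos': [0.4173, -0.2736, 0.1592], 'tcp_rot': [-0.5741, -3.0675, -0.0292], 'wrist_force': [-1.0692, 0.816, 0.3099], 'torque': [-0.0578, -0.035, -0.0112], 'width': 0.9995}
psi 158.80996070306875
[0, [-0.0005, -0.0011, -0.0001], 0.0048],
[0, [-0.0005, -0.0011, -0.0001], 0.0048],
[0, [-0.0005, -0.0011, -0.0001], 0.0048],
[0, [-0.0005, -0.0011, -0.0001], 0.0048],
[0, [-0.0005, -0.0011, -0.0001], 0.0048],
[0, [-0.0005, -0.0011, -0.0001], 0.0048],
[0, [-0.0005, -0.0011, -0.0001], 0.0048],
[0, [-0.0005, -0.0011, -0.0001], 0.0048],
[[ 0.35961618  0.93299578  0.01396742]
 [ 0.88784997 -0.34674328  0.30247566]
 [ 0.28705162 -0.09637416 -0.95305477]] [ 0.10422825 -0.48035671  0.16678878]
```

View pics/w1.png

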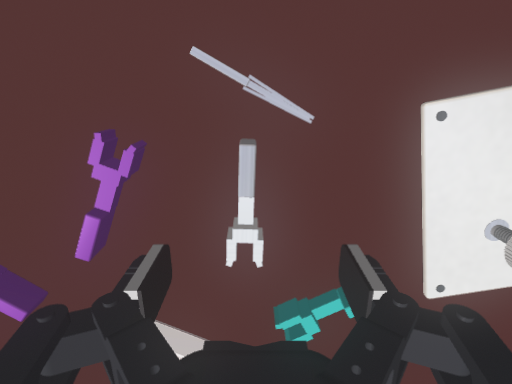

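The wrist view shows the steel handle at (247,140–195) and the fork at (245,215–265), its mouth towards the picture's bottom. The turquoise decoy is at (315,315) and the purple ones are on the left. I'll refit the gauge in this picture.

Run:
```python
from fit import *
from plan import psi
np.set_printoptions(precision=4,suppress=True)
c=dict(np.load('/tmp/wrist.npz')); im=c['pixels'].astype(float)
g=np.clip((im[...,1]-55)/(110-55),0,1); roi=(205,125,80,155)
t=np.zeros_like(g); t[roi[1]:roi[1]+roi[3],roi[0]:roi[0]+roi[2]]=1; g*=t
r=fit(c,g,[.4859,-.3121,-.409],0,roi); print(r.x,np.degrees(r.x[2]),r.fun,g.sum())
d=np.array([np.cos(r.x[2]),np.sin(r.x[2])]); print('tail',r.x[:2]-.074*d)
m=render(c,r.x,0,roi=roi); u0,v0,w,h=roi
cv2.imwrite('pics/f1.png',cv2.resize(np.hstack([m,g[v0:v0+h,u0:u0+w],abs(m-g[v0:v0+h,u0:u0+w])])*255,None,fx=3,fy=3))
# finger positions: project tcp & pad pts for consistency
P=cloud(c); print('plate pts',P[200,440],P[270,470])
```

```text
[ 0.4846 -0.3107 -0.4035] -23.117404478123493 1225.194295900178 3726.2727272727275
tail [ 0.4165 -0.2817]
plate pts [ 0.515  -0.1001  0.0109] [ 0.6116 -0.0847  0.0125][ WARN:0@0.953] global loadsave.cpp:1063 imwrite_ Unsupported depth image for selected encoder is fallbacked to CV_8U.
```

View pics/f1.png

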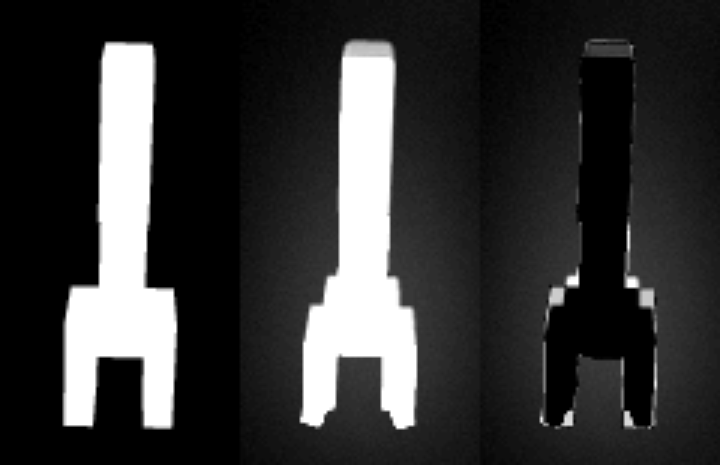

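The model outline matches the picture closely, giving tail (0.4165, -0.2817) and yaw -23.1°. Next I'll descend.

```bash
python3 -c "
from plan import *
plan([.4165,-.2817,.08],np.radians(156.9),8,0)"
```

```text
{'time': 2.2, 'q': [-0.6356, 0.0066, 2.0343, 0.0087, 1.1275, -1.8402], 'tool_pos': [0.4173, -0.2736, 0.1592], 'tcp_rot': [-0.5741, -3.0675, -0.0292], 'wrist_force': [-1.0692, 0.816, 0.3099], 'torque': [-0.0578, -0.035, -0.0112], 'width': 0.9995}
psi 158.80996070306875
[0, [-0.0003, -0.001, 0.0099], 0.0042],
[0, [-0.0003, -0.001, 0.0099], 0.0042],
[0, [-0.0003, -0.001, 0.0099], 0.0042],
[0, [-0.0003, -0.001, 0.0099], 0.0042],
[0, [-0.0003, -0.001, 0.0099], 0.0042],
[0, [-0.0003, -0.001, 0.0099], 0.0042],
[0, [-0.0003, -0.001, 0.0099], 0.0042],
[0, [-0.0003, -0.001, 0.0099], 0.0042],
```

Call:
servo_tool(moves=[[0, [-0.0005, -0.0016, 0.016], 0.007], [0, [-0.0005, -0.0016, 0.016], 0.007], [0, [-0.0005, -0.0016, 0.016], 0.007], [0, [-0.0005, -0.0016, 0.016], 0.007], [0, [-0.0003, -0.0016, 0.015], 0.006], [0, [0, 0, 0], 0], [0, [0, 0, 0], 0], [0, [0, 0, 0], 0]])

```text
time: 2.87
tool_pos: [0.4138, -0.2834, 0.0779]
tcp_rot: [-0.649, -3.052, -0.023]
wrist_force: [0.2, 0.2, -0.2]
width: 0.999
```

```bash
python3 -c "
from plan import *
plan([.4165,-.2817,.034],np.radians(156.9),4,0)"
```

```text
{'time': 2.8667, 'q': [-0.6534, 0.1056, 2.0984, 0.0056, 0.963, -1.8086], 'tool_pos': [0.4138, -0.2834, 0.0779], 'tcp_rot': [-0.6487, -3.0524, -0.0235], 'wrist_force': [0.2077, 0.215, -0.2265], 'torque': [0.0024, 0.0044, -0.0277], 'width': 0.9995}
psi 156.01206307222972
[0, [-0.0005, 0.0007, 0.011], -0.0039],
[0, [-0.0005, 0.0007, 0.011], -0.0039],
[0, [-0.0005, 0.0007, 0.011], -0.0039],
[0, [-0.0005, 0.0007, 0.011], -0.0039],
```

Call:
servo_tool(moves=[[0, [-0.0006, 0.0007, 0.011], -0.004], [0, [-0.0006, 0.0007, 0.011], -0.004], [0, [-0.0006, 0.0007, 0.011], -0.004], [0, [-0.0006, 0.0007, 0.011], -0.004], [0, [0, 0, 0], 0], [0, [0, 0, 0], 0], [0, [0, 0, 0], 0], [0, [0, 0, 0], 0]])

```text
time: 3.53
tool_pos: [0.4183, -0.2821, 0.0318]
tcp_rot: [-0.624, -3.062, -0.021]
wrist_force: [-1.2, 1.1, -0.0]
width: 1.003
```

```bash
python3 -c "
from plan import *
cam('wrist','w2.png')
plan([.4165,-.2817,.034],np.radians(156.9),4,0)"
```

```text
{'time': 3.5833, 'q': [-0.6459, 0.1745, 2.1229, 0.0061, 0.8651, -1.8187], 'tool_pos': [0.4184, -0.2821, 0.0319], 'tcp_rot': [-0.6239, -3.0618, -0.0206], 'wrist_force': [0.1879, -0.674, -0.284], 'torque': [-0.0302, -0.0011, -0.0275], 'width': 1.0003}
psi 156.9691892183777
[0, [0.0005, -0.0001, -0.0005], 0.0003],
[0, [0.0005, -0.0001, -0.0005], 0.0003],
[0, [0.0005, -0.0001, -0.0005], 0.0003],
[0, [0.0005, -0.0001, -0.0005], 0.0003],
```

View pics/w2.png

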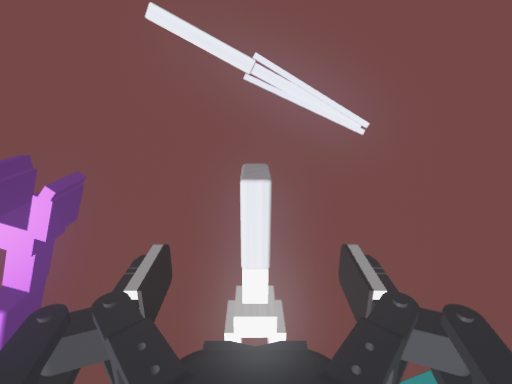

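The handle at (256,215) is centred between the pads at x≈150 and x≈360, so I'll close.

Call:
servo_tool(moves=[[0, [0.001, 0, -0.001], 0], [255, [0, 0, 0], 0], [255, [0, 0, 0], 0], [255, [0, 0, 0], 0], [255, [0, 0, 0], 0], [255, [0, 0, 0], 0], [255, [0, 0, 0], 0], [255, [0, 0, 0], 0]], newtons=60)

```text
time: 4.25
tool_pos: [0.4188, -0.2828, 0.0355]
tcp_rot: [-0.625, -3.066, -0.018]
wrist_force: [-0.6, 0.3, -0.4]
width: 0.14
```

Call:
servo_tool(moves=[[255, [0, 0, 0], 0], [255, [0, 0, 0], 0], [255, [0, 0, 0], 0], [255, [0, 0, -0.002], 0], [255, [0, 0, -0.004], 0], [255, [0, 0, -0.008], 0], [255, [0, 0, -0.01], 0], [255, [0, 0, -0.01], 0]])

```text
time: 4.92
tool_pos: [0.416, -0.281, 0.0681]
tcp_rot: [-0.623, -3.058, -0.024]
wrist_force: [0.1, -0.2, -2.1]
width: 0.139
```

```bash
python3 -c "
from plan import *
cam('wrist','w3.png')
st()"
```

```text
{'time': 4.9667, 'q': [-0.6469, 0.1175, 2.1012, 0.0057, 0.9443, -1.8189], 'tool_pos': [0.4175, -0.2821, 0.0705], 'tcp_rot': [-0.6241, -3.0612, -0.021], 'wrist_force': [1.2705, -0.5202, -0.7677], 'torque': [-0.0191, -0.0202, 0.0177], 'width': 0.1446}
```

View pics/w3.png

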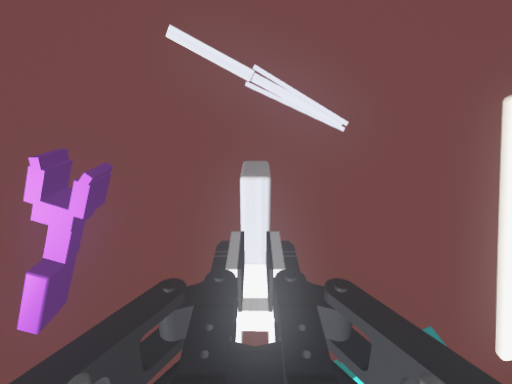

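The gauge is held: the fingers stopped at 0.14 opening and the force shows its weight. Next I'll carry it to the front of the post, high above the plate.

```bash
python3 -c "
from plan import *
plan([.4417,-.0278,.10],np.radians(169.6),16,255)"
```

```text
{'time': 4.9667, 'q': [-0.6469, 0.1175, 2.1012, 0.0057, 0.9443, -1.8189], 'tool_pos': [0.4175, -0.2821, 0.0705], 'tcp_rot': [-0.6241, -3.0612, -0.021], 'wrist_force': [1.2705, -0.5202, -0.7677], 'torque': [-0.0191, -0.0202, 0.0177], 'width': 0.1446}
psi 156.9601368749582
[255, [0.0048, 0.0152, -0.0018], -0.0138],
[255, [0.0046, 0.0153, -0.0018], -0.0138],
[255, [0.0044, 0.0153, -0.0018], -0.0138],
[255, [0.0042, 0.0154, -0.0018], -0.0138],
[255, [0.004, 0.0155, -0.0018], -0.0138],
[255, [0.0038, 0.0155, -0.0018], -0.0138],
[255, [0.0036, 0.0156, -0.0018], -0.0138],
[255, [0.0033, 0.0156, -0.0018], -0.0138],
[255, [0.0031, 0.0157, -0.0018], -0.0138],
[255, [0.0029, 0.0157, -0.0018], -0.0138],
[255, [0.0027, 0.0157, -0.0018], -0.0138],
[255, [0.0025, 0.0158, -0.0018], -0.0138],
[255, [0.0023, 0.0158, -0.0018], -0.0138],
[255, [0.002, 0.0158, -0.0018], -0.0138],
[255, [0.0018, 0.0159, -0.0018], -0.0138],
[255, [0.0016, 0.0159, -0.0018], -0.0138],
```

Call:
servo_tool(moves=[[255, [0.004, 0.012, -0.009], -0.012], [255, [0.0046, 0.0153, -0.009], -0.014], [255, [0.0044, 0.0153, -0.006], -0.014], [255, [0.0042, 0.0154, -0.003], -0.014], [255, [0.004, 0.0155, -0.001], -0.014], [255, [0.0038, 0.0155, 0], -0.014], [255, [0.0036, 0.0156, 0], -0.014], [255, [0.0033, 0.0156, 0], -0.014]])

```text
time: 5.63
tool_pos: [0.4346, -0.1598, 0.1108]
tcp_rot: [-0.458, -3.107, -0.011]
wrist_force: [0.4, -0.1, -1.3]
width: 0.141
```

Call:
servo_tool(moves=[[255, [0.0031, 0.0157, 0], -0.014], [255, [0.0029, 0.0157, 0], -0.014], [255, [0.0027, 0.0157, 0], -0.014], [255, [0.0025, 0.0158, 0], -0.014], [255, [0.0023, 0.0158, 0], -0.014], [255, [0.002, 0.0158, 0], -0.014], [255, [0.0018, 0.0158, 0], -0.014], [255, [0.001, 0.01, 0], -0.01]])

```text
time: 6.3
tool_pos: [0.4488, -0.0326, 0.1189]
tcp_rot: [0.28, 3.118, 0.009]
wrist_force: [0.3, 0.6, -1.8]
width: 0.142
```

```bash
python3 -c "
from plan import *
cam('wrist','w4.png');cam('top','top4.png')
plan([.4417,-.0278,.06],np.radians(169.6),8,255)"
```

```text
{'time': 6.4, 'q': [-0.1327, -0.072, 2.1918, 0.0072, 1.0106, -1.5295], 'tool_pos': [0.449, -0.0327, 0.1189], 'tcp_rot': [0.2779, 3.1177, 0.0088], 'wrist_force': [-0.343, 1.0296, -2.1717], 'torque': [-0.0537, 0.0551, 0.018], 'width': 0.1432}
psi 169.80960181286895
[255, [0.001, 0.0004, 0.0074], 0.0005],
[255, [0.001, 0.0004, 0.0074], 0.0005],
[255, [0.001, 0.0004, 0.0074], 0.0005],
[255, [0.001, 0.0004, 0.0074], 0.0005],
[255, [0.001, 0.0004, 0.0074], 0.0005],
[255, [0.001, 0.0004, 0.0074], 0.0005],
[255, [0.001, 0.0004, 0.0074], 0.0005],
[255, [0.001, 0.0004, 0.0074], 0.0005],
```

View pics/w4.png

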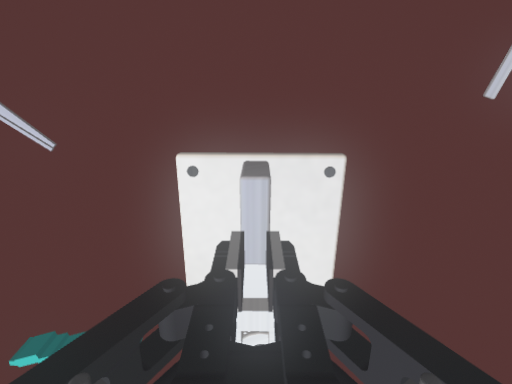

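View pics/top4.png

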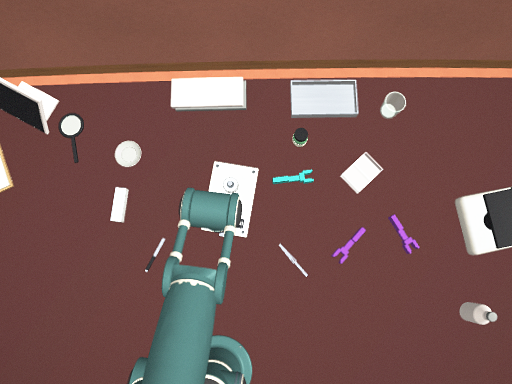

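In the wrist view the plate's near corners are about (178,154) and (345,154), and the handle top is centred at x≈256. In the top view the gripper is over the near half of the plate and the collar at (230,184) is still visible. I'll check the plate axis in the wrist camera.

Run:
```python
from h import *
np.set_printoptions(precision=4,suppress=True)
c=dict(np.load('/tmp/wrist.npz')); im=c['pixels'].astype(float); g=im[...,1]
# edges at rows 160..230, subpixel threshold at 110
L=[];Rr=[]
for v in range(162,225,6):
    row=g[v]; 
    l=next(u for u in range(150,230) if row[u]<120<=row[u+1]); L.append((l+(120-row[l])/(row[l+1]-row[l]),v))
    r=next(u for u in range(370,290,-1) if row[u]<120<=row[u-1]); Rr.append((r-(120-row[r])/(row[r-1]-row[r]),v))
N=[]
for u in range(190,330,10):
    col=g[:,u]; t=next(v for v in range(135,170) if col[v]<120<=col[v+1]); N.append((u,t+(120-col[t])/(col[t+1]-col[t])))
A,B,C=[atz(c,x,.012)[:,:2] for x in (L,Rr,N)]
for X in (A,B,C):
    m=X.mean(0); d=np.linalg.svd(X-m)[2][0]; print(m,d,np.degrees(np.arctan2(d[1],d[0])))
dA=np.linalg.svd(A-A.mean(0))[2][0]; dA*=np.sign(dA[0]); n=np.array([-dA[1],dA[0]])
print('width',(A.mean(0)-B.mean(0))@n)
mid=((A.mean(0)+B.mean(0))@n)/2; near=C.mean(0)@dA
print('edge pt',dA*near+n*mid,'post',dA*(near+.150)+n*mid)
# handle top edges at row 200..225 z guess: TCP .119 -> underside .085, top .121
for v in (182,190,200,210,220): print(v,[int(x) for x in g[v,228:286:2]])
print(proj(c,[[.449,-.0327,.1189]]))
```

```text
[ 0.445  -0.1016] [ 0.9828 -0.1848] -10.646989849258173
[0.4715 0.0439] [ 0.9833 -0.1817] -10.47149419159775
[ 0.4216 -0.0271] [0.1862 0.9825] 79.26782132500439
width -0.14786881152913228
edge pt [ 0.4225 -0.0221] post [ 0.5699 -0.0498]
182 [233, 232, 232, 232, 232, 232, 198, 198, 196, 192, 191, 192, 190, 191, 194, 195, 194, 187, 186, 189, 170, 145, 228, 229, 229, 229, 229, 229, 230]
190 [234, 234, 233, 233, 233, 233, 196, 198, 196, 193, 192, 192, 191, 192, 195, 196, 194, 188, 186, 189, 168, 163, 228, 229, 229, 229, 230, 230, 231]
200 [233, 233, 233, 233, 233, 233, 202, 198, 197, 193, 192, 193, 192, 192, 194, 196, 193, 188, 186, 189, 166, 185, 230, 230, 230, 230, 231, 230, 229]
210 [234, 234, 234, 234, 234, 233, 209, 198, 196, 193, 191, 194, 192, 192, 194, 196, 194, 188, 186, 190, 163, 200, 232, 231, 231, 231, 230, 230, 229]
220 [233, 233, 233, 233, 233, 233, 204, 198, 196, 192, 191, 193, 192, 192, 194, 196, 193, 188, 187, 188, 159, 209, 231, 231, 231, 231, 231, 232, 232]
[[255.3257 247.5897]]
```

```bash
python3 -c "
from plan import *
plan([.4412,-.0265,.06],np.radians(169.5),8,255)"
```

```text
{'time': 6.4, 'q': [-0.1327, -0.072, 2.1918, 0.0072, 1.0106, -1.5295], 'tool_pos': [0.449, -0.0327, 0.1189], 'tcp_rot': [0.2779, 3.1177, 0.0088], 'wrist_force': [-0.343, 1.0296, -2.1717], 'torque': [-0.0537, 0.0551, 0.018], 'width': 0.1432}
psi 169.80960181286895
[255, [0.0011, 0.0006, 0.0074], 0.0007],
[255, [0.0011, 0.0006, 0.0074], 0.0007],
[255, [0.0011, 0.0006, 0.0074], 0.0007],
[255, [0.0011, 0.0006, 0.0074], 0.0007],
[255, [0.0011, 0.0006, 0.0074], 0.0007],
[255, [0.0011, 0.0006, 0.0074], 0.0007],
[255, [0.0011, 0.0006, 0.0074], 0.0007],
[255, [0.0011, 0.0006, 0.0074], 0.0007],
```

Call:
servo_tool(moves=[[255, [0.003, 0.0015, 0.003], 0.002], [255, [0.003, 0.0015, 0.009], 0.002], [255, [0.002, 0.0015, 0.012], 0.001], [255, [0.001, 0.0005, 0.012], 0], [255, [0.0, 0.0, 0.012], 0], [255, [0.0, 0.0, 0.008], 0], [255, [0, 0, 0], 0], [255, [0, 0, 0], 0]])

```text
time: 7.07
tool_pos: [0.4395, -0.0293, 0.0584]
tcp_rot: [0.294, 3.116, 0.005]
wrist_force: [0.6, -0.2, -1.9]
width: 0.139
```

```bash
python3 -c "
from plan import *
cam('side','s5.png')
plan([.4412,-.0265,.0495],np.radians(169.5),4,255)
c=dict(np.load('/tmp/side.npz'));cv2.imwrite('pics/s5z.png',cv2.resize(c['pixels'][190:300,150:310,::-1],None,fx=5,fy=5,interpolation=cv2.INTER_CUBIC))"
```

```text
{'time': 7.1167, 'q': [-0.126, -0.0051, 2.2589, 0.0048, 0.8768, -1.5114], 'tool_pos': [0.4394, -0.0293, 0.0584], 'tcp_rot': [0.2944, 3.1165, 0.0052], 'wrist_force': [-0.5089, 0.3879, -1.7149], 'torque': [0.0044, 0.0382, -0.032], 'width': 0.1383}
psi 169.20446908169788
[255, [-0.0003, 0.0008, 0.0022], -0.0013],
[255, [-0.0003, 0.0008, 0.0022], -0.0013],
[255, [-0.0003, 0.0008, 0.0022], -0.0013],
[255, [-0.0003, 0.0008, 0.0022], -0.0013],
```

View pics/s5z.png

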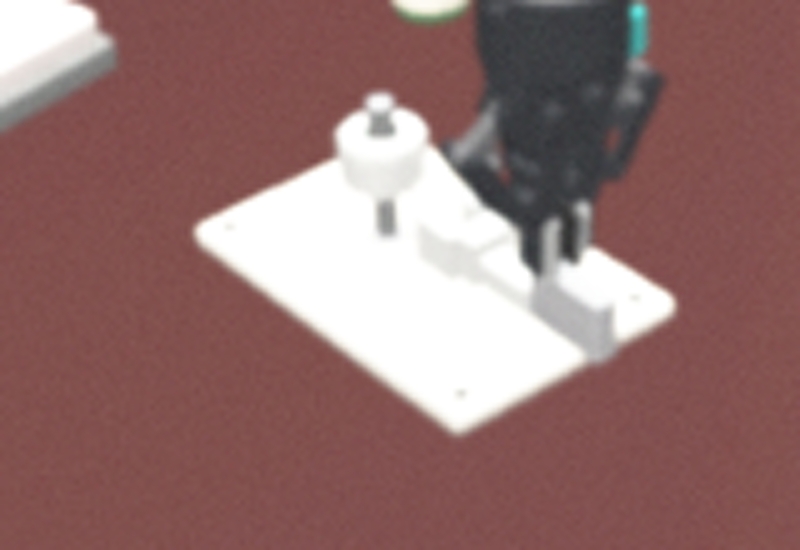

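The side view shows the gauge in the jaws over the plate with its fork facing the post (foot at 388,235 in the crop), clear below the collar. Next I'll lower and advance.

Call:
servo_tool(moves=[[255, [-0.001, 0.001, 0.003], -0.002], [255, [-0.001, 0.001, 0.003], -0.002], [255, [-0.001, 0.0005, 0.0025], -0.001], [255, [-0.005, 0, 0], 0], [255, [-0.006, 0, 0], 0], [255, [-0.006, 0, 0], 0], [255, [0, 0, 0], 0], [255, [0, 0, 0], 0]])

```text
time: 7.78
tool_pos: [0.4653, -0.0313, 0.0522]
tcp_rot: [0.286, 3.111, 0.005]
wrist_force: [-0.5, -0.4, -2.1]
width: 0.144
```

```bash
python3 -c "
from plan import *
cam('side','s6.png')
d=np.array([.9833,-.1822]); t=np.array([.5705,-.0507])-.0745*d
plan([t[0],t[1],.0495],np.radians(169.5),6,255)
c=dict(np.load('/tmp/side.npz'));cv2.imwrite('pics/s6z.png',cv2.resize(c['pixels'][200:270,190:290,::-1],None,fx=8,fy=8,interpolation=cv2.INTER_CUBIC))"
```

```text
{'time': 7.8333, 'q': [-0.1232, 0.0502, 2.2161, 0.0047, 0.8571, -1.5137], 'tool_pos': [0.4655, -0.0313, 0.0523], 'tcp_rot': [0.2858, 3.1102, 0.0046], 'wrist_force': [0.6557, -0.6847, -2.1579], 'torque': [0.0043, 0.05, -0.0008], 'width': 0.139}
psi 169.49531071850998
[255, [-0.0054, 0.0, 0.0005], -0.0],
[255, [-0.0054, 0.0, 0.0005], -0.0],
[255, [-0.0054, 0.0, 0.0005], -0.0],
[255, [-0.0054, 0.0, 0.0005], -0.0],
[255, [-0.0054, 0.0, 0.0005], -0.0],
[255, [-0.0054, 0.0, 0.0005], -0.0],
```

View pics/s6z.png

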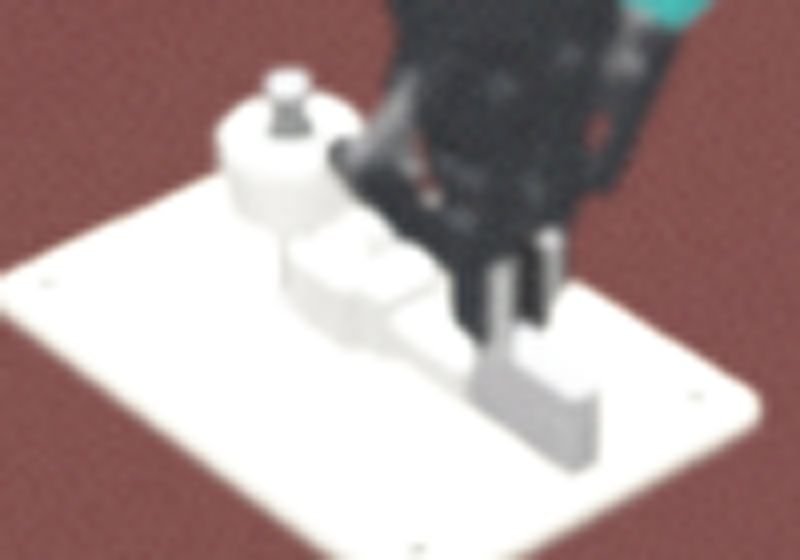

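The prong tips are at the collar's edge and lower than it. I'll continue, checking the force.

Call:
servo_tool(moves=[[255, [-0.004, 0, 0.001], 0], [255, [-0.004, 0, 0.001], 0], [255, [-0.004, 0, 0.001], 0], [255, [-0.004, 0, 0], 0], [255, [-0.003, 0, 0], 0], [255, [-0.002, 0, 0], 0], [255, [0, 0, 0], 0], [255, [0, 0, 0], 0]])

```text
time: 8.5
tool_pos: [0.4884, -0.0356, 0.0493]
tcp_rot: [0.286, 3.11, 0.005]
wrist_force: [-0.0, 0.9, -2.5]
width: 0.137
```

```bash
python3 -c "
from plan import *
cam('side','s6.png');cam('top','t6.png')
d=np.array([.9833,-.1822]); t=np.array([.5705,-.0507])-.0715*d
plan([t[0],t[1],.0485],np.radians(169.5),6,255)
c=dict(np.load('/tmp/side.npz'));cv2.imwrite('pics/s7z.png',cv2.resize(c['pixels'][200:270,190:290,::-1],None,fx=8,fy=8,interpolation=cv2.INTER_CUBIC))"
```

```text
{'time': 8.6, 'q': [-0.1261, 0.0975, 2.1717, 0.0047, 0.8546, -1.5166], 'tool_pos': [0.4882, -0.0355, 0.0493], 'tcp_rot': [0.286, 3.1105, 0.0046], 'wrist_force': [1.1391, -0.5304, -1.8996], 'torque': [-0.0421, 0.0892, 0.0299], 'width': 0.137}
psi 169.49165560992287
[255, [-0.002, 0.0, 0.0001], -0.0],
[255, [-0.002, 0.0, 0.0001], -0.0],
[255, [-0.002, 0.0, 0.0001], -0.0],
[255, [-0.002, 0.0, 0.0001], -0.0],
[255, [-0.002, 0.0, 0.0001], -0.0],
[255, [-0.002, 0.0, 0.0001], -0.0],
```

View pics/s7z.png

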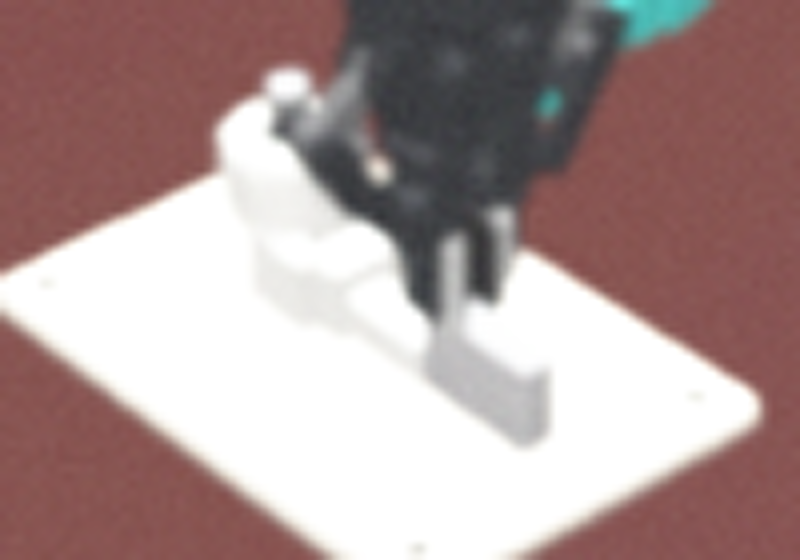

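Call:
servo_tool(moves=[[255, [-0.002, 0, 0], 0], [255, [-0.002, 0, 0], 0], [255, [-0.002, 0, 0], 0], [255, [-0.002, 0, 0], 0], [255, [-0.001, 0, 0], 0], [255, [0, 0, 0], 0], [255, [0, 0, 0], 0], [255, [0, 0, 0], 0]])

```text
time: 9.27
tool_pos: [0.4976, -0.0373, 0.0495]
tcp_rot: [0.286, 3.111, 0.005]
wrist_force: [0.4, 0.8, -2.8]
width: 0.141
```

Call:
servo_tool(moves=[[255, [-0.001, 0, 0], 0], [255, [-0.001, 0, 0], 0], [255, [0, 0, 0], 0], [255, [0, 0, 0], 0], [255, [0, 0, 0], 0], [255, [0, 0, 0], 0], [255, [0, 0, 0], 0], [255, [0, 0, 0], 0]])

```text
time: 9.93
tool_pos: [0.4994, -0.0376, 0.0495]
tcp_rot: [0.286, 3.111, 0.005]
wrist_force: [0.2, -0.6, -2.1]
width: 0.139
```

```bash
python3 -c "
from plan import *
d=np.array([.9833,-.1822]); t=np.array([.5705,-.0507])-.0715*d
plan([t[0],t[1],.0485],np.radians(169.5),1,255)"
```

```text
{'time': 9.9333, 'q': [-0.1274, 0.118, 2.1481, 0.0048, 0.8581, -1.5181], 'tool_pos': [0.4994, -0.0376, 0.0495], 'tcp_rot': [0.2858, 3.111, 0.0047], 'wrist_force': [0.1954, -0.5592, -2.0695], 'torque': [-0.017, 0.0463, -0.0058], 'width': 0.1387}
psi 169.49873285323469
[255, [-0.0008, 0.0001, 0.001], -0.0],
```

Call:
servo_tool(moves=[[255, [-0.001, 0, 0], 0], [255, [0, 0, 0], 0], [255, [-0.0005, 0, 0], 0], [255, [0, 0, 0], 0], [255, [-0.0005, 0, 0], 0], [255, [0, 0, 0], 0], [255, [0, 0, 0], 0], [255, [0, 0, 0], 0]])

```text
time: 10.6
tool_pos: [0.5016, -0.038, 0.0495]
tcp_rot: [0.286, 3.111, 0.005]
wrist_force: [-0.1, -0.0, -1.2]
width: 0.142
```

```bash
python3 -c "
from plan import *
st()"
```

```text
{'time': 10.6, 'q': [-0.1277, 0.122, 2.1436, 0.0048, 0.8587, -1.5183], 'tool_pos': [0.5016, -0.038, 0.0495], 'tcp_rot': [0.2858, 3.111, 0.0047], 'wrist_force': [-0.0522, -0.0267, -1.1944], 'torque': [0.0981, 0.1002, 0.0098], 'width': 0.1416}
```

Call:
servo_tool(moves=[[255, [-0.0005, 0, 0], 0], [255, [0, 0, 0], 0], [255, [-0.0005, 0, 0], 0], [255, [0, 0, 0], 0], [255, [-0.0005, 0, 0], 0], [255, [0, 0, 0], 0], [255, [0, 0, 0], 0], [255, [0, 0, 0], 0]])

```text
time: 11.27
tool_pos: [0.5019, -0.0381, 0.0491]
tcp_rot: [0.286, 3.114, 0.005]
wrist_force: [-1.5, 1.2, -1.9]
width: 0.14
```

```bash
python3 -c "
from plan import *
st()
cam('side','s8.png'); st()
c=dict(np.load('/tmp/side.npz'));cv2.imwrite('pics/s8z.png',cv2.resize(c['pixels'][200:270,190:290,::-1],None,fx=8,fy=8,interpolation=cv2.INTER_CUBIC))"
```

```text
{'time': 11.2667, 'q': [-0.1278, 0.1247, 2.1413, 0.0049, 0.8609, -1.5185], 'tool_pos': [0.5019, -0.0381, 0.0491], 'tcp_rot': [0.286, 3.1137, 0.0049], 'wrist_force': [-1.5405, 1.1816, -1.8786], 'torque': [0.0409, 0.1304, -0.0493], 'width': 0.1405}
{'time': 11.3167, 'q': [-0.1278, 0.1248, 2.1413, 0.0049, 0.8609, -1.5185], 'tool_pos': [0.5019, -0.0381, 0.0491], 'tcp_rot': [0.2861, 3.1137, 0.0049], 'wrist_force': [-0.4149, 0.382, -2.2276], 'torque': [0.0085, 0.1977, -0.0015], 'width': 0.1421}
```

View pics/s8z.png

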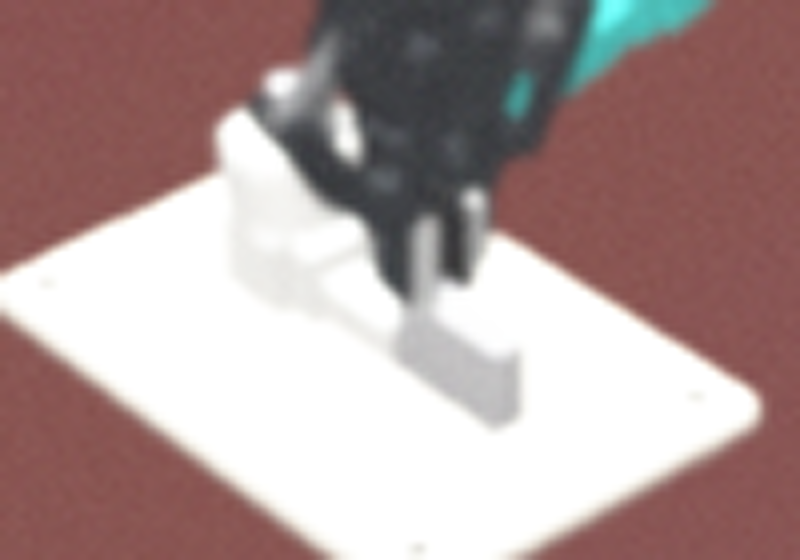

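Forward motion stopped at TCP x≈0.502 with the moment rising. That puts the fork point at about (0.572, -0.051), on the post. Now I'll lower onto the plate.

Call:
servo_tool(moves=[[255, [0.0003, 0, 0.0005], 0], [255, [0, 0, 0], 0], [255, [0, 0, 0.0005], 0], [255, [0, 0, 0], 0], [255, [0, 0, 0.0005], 0], [255, [0, 0, 0], 0], [255, [0, 0, 0], 0], [255, [0, 0, 0], 0]])

```text
time: 11.98
tool_pos: [0.5023, -0.0381, 0.0478]
tcp_rot: [0.286, 3.112, 0.005]
wrist_force: [-0.7, -0.7, -1.6]
width: 0.139
```

```bash
python3 -c "
from plan import *
st()"
```

```text
{'time': 11.9833, 'q': [-0.1277, 0.1265, 2.1422, 0.0048, 0.8569, -1.5184], 'tool_pos': [0.5023, -0.0381, 0.0478], 'tcp_rot': [0.286, 3.1124, 0.0048], 'wrist_force': [-0.7235, -0.7198, -1.6274], 'torque': [-0.009, 0.1461, -0.0102], 'width': 0.1386}
```

Call:
servo_tool(moves=[[255, [0, 0, 0.0005], 0], [255, [0, 0, 0], 0], [255, [0, 0, 0.0005], 0], [255, [0, 0, 0], 0], [255, [0, 0, 0], 0], [255, [0, 0, 0], 0], [255, [0, 0, 0], 0], [255, [0, 0, 0], 0]])

```text
time: 12.65
tool_pos: [0.5026, -0.0381, 0.0474]
tcp_rot: [0.286, 3.112, 0.005]
wrist_force: [-1.2, 0.9, 0.2]
width: 0.132
```

```bash
python3 -c "
from plan import *
st()"
```

```text
{'time': 12.65, 'q': [-0.1277, 0.1274, 2.1421, 0.005, 0.8558, -1.5185], 'tool_pos': [0.5026, -0.0381, 0.0474], 'tcp_rot': [0.286, 3.1121, 0.005], 'wrist_force': [-1.2413, 0.8903, 0.2272], 'torque': [0.0282, 0.2527, -0.0166], 'width': 0.1325}
```

The plate now carries the gauge's weight (Fz went from -2 to +0.2 N). I'll release and lift.

Call:
servo_tool(moves=[[0, [0, 0, 0], 0], [0, [0, 0, 0], 0], [0, [0, 0, 0], 0], [0, [0, 0, 0], 0], [0, [0, 0, 0], 0], [0, [0, 0, 0], 0], [0, [0, 0, -0.01], 0], [0, [0, 0, -0.02], 0]])

```text
time: 13.32
tool_pos: [0.5005, -0.0381, 0.0756]
tcp_rot: [0.286, 3.116, 0.005]
wrist_force: [-0.0, -0.3, -0.4]
width: 0.996
```

Call:
servo_tool(moves=[[0, [0, 0, -0.025], 0], [0, [0, 0, -0.025], 0], [0, [0, 0, -0.02], 0], [0, [0.01, 0, -0.01], 0], [0, [0.01, 0, -0.005], 0], [0, [0, 0, 0], 0], [0, [0, 0, 0], 0], [0, [0, 0, 0], 0]])

```text
time: 13.98
tool_pos: [0.4829, -0.035, 0.1745]
tcp_rot: [0.285, 3.104, 0.004]
wrist_force: [0.1, -0.3, -0.0]
width: 1.0
```

```bash
python3 -c "
from plan import *
st(); cam('wrist','w9.png');cam('side','s9.png')
c=dict(np.load('/tmp/side.npz'));cv2.imwrite('pics/s9z.png',cv2.resize(c['pixels'][200:270,190:290,::-1],None,fx=8,fy=8,interpolation=cv2.INTER_CUBIC))"
```

```text
{'time': 13.9833, 'q': [-0.1264, -0.0734, 2.0815, 0.004, 1.1086, -1.5157], 'tool_pos': [0.4829, -0.035, 0.1745], 'tcp_rot': [0.2852, 3.1035, 0.0042], 'wrist_force': [0.0903, -0.3318, -0.0369], 'torque': [-0.0172, -0.0594, 0.0083], 'width': 1.0004}
```

View pics/w9.png

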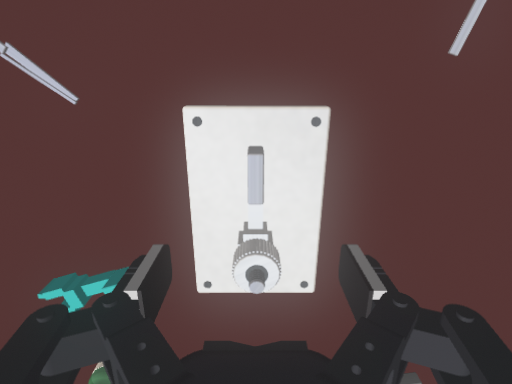

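View pics/s9z.png

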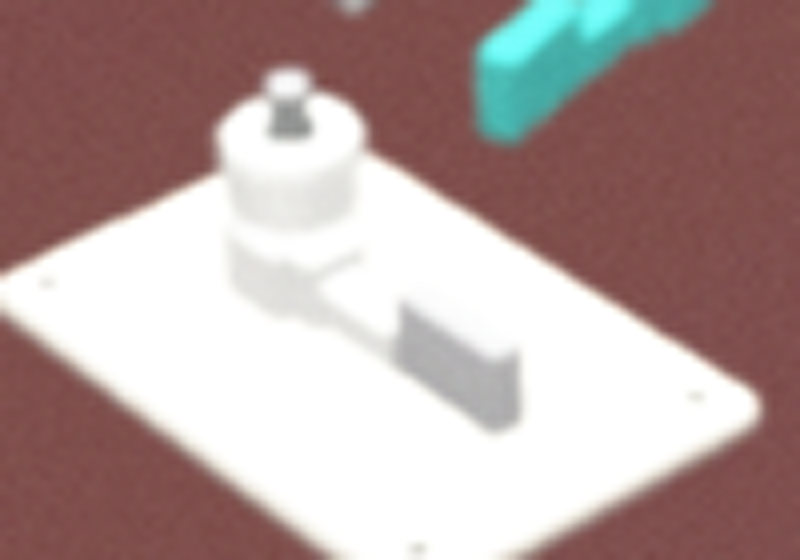

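The wrist view shows the gauge straight on the stand axis, with its head under the collar (257,270) and the handle at (256,147–203). The side view shows it flat and gripped by nothing. I'll check the seating and locate the post axis.

Run:
```python
from h import *
np.set_printoptions(precision=4,suppress=True)
c=dict(np.load('/tmp/wrist.npz')); im=c['pixels']
cv2.imwrite('pics/w9z.png',cv2.resize(im[215:305,205:310,::-1],None,fx=6,fy=6,interpolation=cv2.INTER_CUBIC))
g=im[...,1].astype(float)
print([int(x) for x in g[140:160,256]]); print([int(x) for x in g[280:300,257]])
P=cloud(c)
q=P[240:292,230:284].reshape(-1,3); q=q[(q[:,2]>.068)&(q[:,2]<.088)]; print('collar top',len(q),np.median(q,0))
```

```text
[230, 230, 230, 231, 231, 212, 151, 120, 120, 121, 121, 122, 122, 133, 162, 186, 195, 195, 196, 196]
[113, 147, 184, 188, 188, 188, 188, 190, 192, 192, 191, 189, 190, 164, 84, 78, 77, 76, 75, 76]
collar top 1530 [ 0.564  -0.0478  0.0785]
```

View pics/w9z.png

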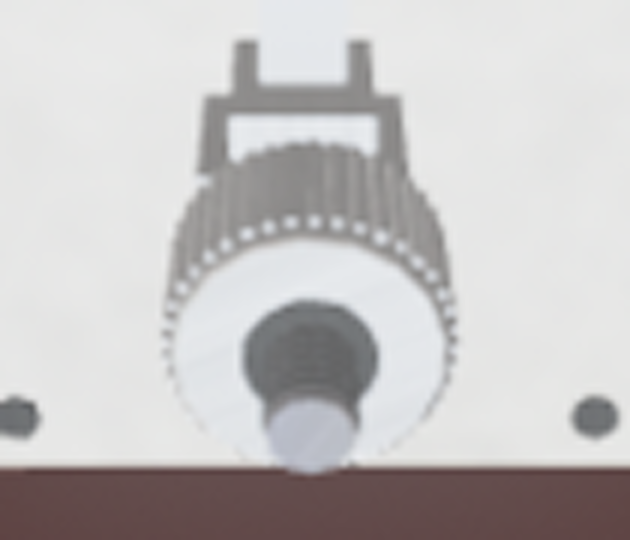

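Run:
```python
from h import *
np.set_printoptions(precision=4,suppress=True)
c=dict(np.load('/tmp/wrist.npz'))
a=atz(c,[(256.4,287.1)],.098)[0]; b=atz(c,[(256,153.9)],.048)[0]; e=atz(c,[(256,145.6)],.012)[0]
print(a,b,e,np.hypot(*(a-b)[:2]),np.hypot(*(a-e)[:2]))
# collar top face ellipse centre: crop left 165, right 457 at y~350
print(atz(c,[(165/6+204.6,350/6+214.6),(457/6+204.6,350/6+214.6)],.0785))
from plan import *
plan([a[0],a[1],.14],np.radians(169.5),8,0)
```

```text
[ 0.5706 -0.0498  0.098 ] [ 0.463 -0.03   0.048] [ 0.4633 -0.0297  0.012 ] 0.10944136064723227 0.10921084285269456
[[ 0.5658 -0.0723  0.0785]
 [ 0.5744 -0.0266  0.0785]]
{'time': 14.0833, 'q': [-0.1264, -0.0723, 2.0818, 0.004, 1.1084, -1.5157], 'tool_pos': [0.4827, -0.035, 0.1738], 'tcp_rot': [0.2853, 3.1047, 0.0043], 'wrist_force': [-0.4987, -0.027, 0.0647], 'torque': [-0.0315, -0.0268, -0.0085], 'width': 0.9989}
psi 169.49477401679115
[0, [-0.0111, 0.0002, 0.0042], -0.0],
[0, [-0.0111, 0.0002, 0.0042], -0.0],
[0, [-0.0111, 0.0002, 0.0042], -0.0],
[0, [-0.0111, 0.0002, 0.0042], -0.0],
[0, [-0.0111, 0.0002, 0.0042], -0.0],
[0, [-0.0111, 0.0002, 0.0042], -0.0],
[0, [-0.0111, 0.0002, 0.0042], -0.0],
[0, [-0.0111, 0.0002, 0.0042], -0.0],
```

The far end of the handle measures 109.4 mm from the post axis, against a nominal 111 mm; it cannot be nearer than 110.5. That is within the 2 mm calibration, so the gauge is home. Next I'll go over the collar.

Call:
servo_tool(moves=[[0, [-0.011, 0, 0.003], 0], [0, [-0.015, 0, 0.003], 0], [0, [-0.015, 0, 0.003], 0], [0, [-0.015, 0, 0.003], 0], [0, [-0.015, 0, 0.003], 0], [0, [-0.011, 0, 0.003], 0], [0, [-0.005, 0, 0.002], 0], [0, [0, 0, 0], 0]])

```text
time: 14.75
tool_pos: [0.5697, -0.0514, 0.1462]
tcp_rot: [0.287, 3.118, 0.005]
wrist_force: [-0.5, -0.1, -0.4]
width: 0.997
```

```bash
python3 -c "
from plan import *
plan([.5708,-.0500,.10],np.radians(169.5),6,0)
print(Rn.from_rotvec(bot.read_state()['tcp_rot']).as_matrix()[:,2])"
```

```text
{'time': 14.75, 'q': [-0.1357, 0.1334, 1.9241, 0.0042, 1.0739, -1.5251], 'tool_pos': [0.5697, -0.0514, 0.1462], 'tcp_rot': [0.2868, 3.118, 0.0051], 'wrist_force': [-0.5291, -0.0644, -0.3601], 'torque': [0.0175, 0.0377, 0.0176], 'width': 0.9966}
psi 169.4873910873873
[0, [-0.0001, 0.0003, 0.0077], -0.0],
[0, [-0.0001, 0.0003, 0.0077], -0.0],
[0, [-0.0001, 0.0003, 0.0077], -0.0],
[0, [-0.0001, 0.0003, 0.0077], -0.0],
[0, [-0.0001, 0.0003, 0.0077], -0.0],
[0, [-0.0001, 0.0003, 0.0077], -0.0],
[ 0.01063135  0.0022892  -0.99994087]
```

Call:
servo_tool(moves=[[0, [0, 0.0003, 0.009], 0], [0, [0, 0.0003, 0.012], 0], [0, [0, 0.0003, 0.012], 0], [0, [0, 0.0003, 0.012], 0], [0, [0, 0.0003, 0.009], 0], [0, [0, 0, 0.006], 0], [0, [0, 0, 0], 0], [0, [0, 0, 0], 0]])

```text
time: 15.42
tool_pos: [0.5649, -0.0486, 0.076]
tcp_rot: [0.287, 3.127, 0.006]
wrist_force: [-0.2, -1.0, -0.4]
width: 1.003
```

```bash
python3 -c "
from plan import *
cam('wrist','w10.png'); cam('side','s10.png')
plan([.5708,-.0500,.08],np.radians(169.5),4,0)
print(Rn.from_rotvec(bot.read_state()['tcp_rot']).as_matrix()[:,2])
c=dict(np.load('/tmp/side.npz'));cv2.imwrite('pics/s10z.png',cv2.resize(c['pixels'][180:270,190:290,::-1],None,fx=6,fy=6,interpolation=cv2.INTER_CUBIC))"
```

```text
{'time': 15.5167, 'q': [-0.1321, 0.2073, 1.9815, 0.0046, 0.9508, -1.5223], 'tool_pos': [0.5653, -0.0487, 0.0767], 'tcp_rot': [0.2873, 3.1262, 0.0057], 'wrist_force': [-0.0257, 1.2167, -0.5131], 'torque': [0.0212, 0.0345, -0.0038], 'width': 1.0017}
psi 169.49945136345787
[0, [-0.0014, -0.0001, -0.0008], -0.0],
[0, [-0.0014, -0.0001, -0.0008], -0.0],
[0, [-0.0014, -0.0001, -0.0008], -0.0],
[0, [-0.0014, -0.0001, -0.0008], -0.0],
[ 0.0025479   0.00342887 -0.99999088]
```

View pics/s10z.png

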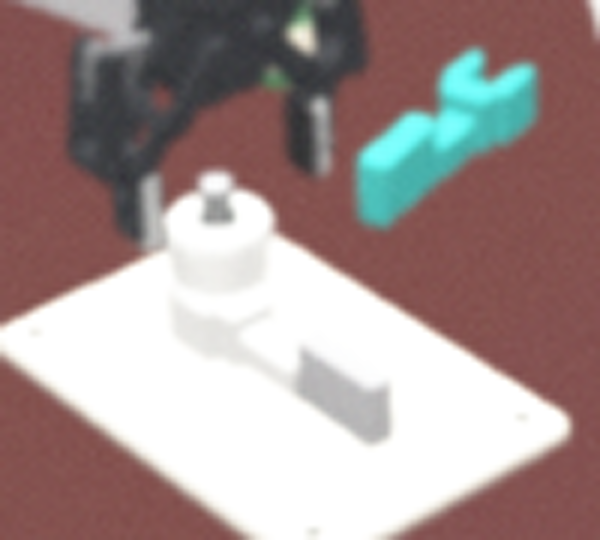

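View pics/w10.png

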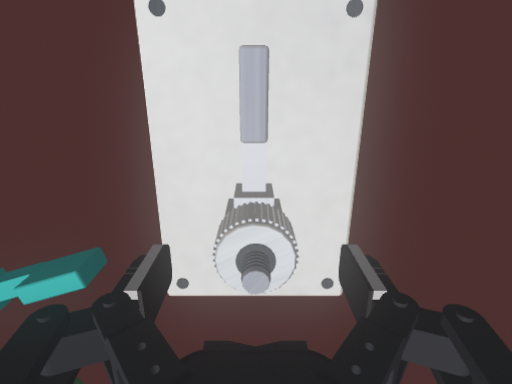

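```bash
python3 -c "
from plan import *
c=dict(np.load('/tmp/wrist.npz'))
print(atz(c,[(256.2,282)],.098),atz(c,[(215.5,256),(298,256)],.0785).mean(0),proj(c,[[.5708,-.05,.0785]]),proj(c,[[.5653,-.0487,.0785]]))
plan([.5706,-.0500,.079],np.radians(169.5),4,0)"
```

```text
[[ 0.57076527 -0.0494894   0.098     ]] [ 0.56882453 -0.04865355  0.0785    ] [[254.99378162 259.47844069]] [[255.51570636 250.40313824]]
{'time': 15.5167, 'q': [-0.1321, 0.2073, 1.9815, 0.0046, 0.9508, -1.5223], 'tool_pos': [0.5653, -0.0487, 0.0767], 'tcp_rot': [0.2873, 3.1262, 0.0057], 'wrist_force': [-0.0257, 1.2167, -0.5131], 'torque': [0.0212, 0.0345, -0.0038], 'width': 1.0017}
psi 169.49945136345787
[0, [-0.0014, -0.0001, -0.0006], -0.0],
[0, [-0.0014, -0.0001, -0.0006], -0.0],
[0, [-0.0014, -0.0001, -0.0006], -0.0],
[0, [-0.0014, -0.0001, -0.0006], -0.0],
```

Call:
servo_tool(moves=[[0, [-0.0014, 0, -0.0004], 0], [0, [-0.0014, 0, -0.0004], 0], [0, [-0.0014, 0, -0.0004], 0], [0, [-0.001, 0, -0.0004], 0], [0, [0, 0, 0], 0], [0, [0, 0, 0], 0], [0, [0, 0, 0], 0], [0, [0, 0, 0], 0]])

```text
time: 16.18
tool_pos: [0.5746, -0.0503, 0.0826]
tcp_rot: [0.287, 3.118, 0.005]
wrist_force: [0.1, -0.1, -0.4]
width: 0.998
```

Call:
servo_tool(moves=[[120, [0, 0, 0], 0], [120, [0, 0, 0], 0], [120, [0, 0, 0], 0], [255, [0, 0, 0], 0], [255, [0, 0, 0], 0], [255, [0, 0, 0], 0], [255, [0, 0, 0], 0], [255, [0, 0, 0], 0]], newtons=40)

```text
time: 16.85
tool_pos: [0.5741, -0.05, 0.0825]
tcp_rot: [0.287, 3.119, 0.006]
wrist_force: [0.6, 0.8, -0.3]
width: 0.144
```

```bash
python3 -c "
from plan import *
s=st();print(np.degrees(psi(s)))
cam('side','s11.png');s=st()
c=dict(np.load('/tmp/side.npz'));cv2.imwrite('pics/s11z.png',cv2.resize(c['pixels'][180:270,190:290,::-1],None,fx=6,fy=6,interpolation=cv2.INTER_CUBIC))"
```

```text
{'time': 16.85, 'q': [-0.1326, 0.2114, 1.9639, 0.005, 0.957, -1.5227], 'tool_pos': [0.5741, -0.05, 0.0825], 'tcp_rot': [0.287, 3.119, 0.0058], 'wrist_force': [0.5598, 0.8413, -0.2958], 'torque': [-0.0185, -0.0301, -0.0058], 'width': 0.144}
169.48396902968142
{'time': 16.9, 'q': [-0.1326, 0.2114, 1.9639, 0.005, 0.957, -1.5227], 'tool_pos': [0.5742, -0.05, 0.0825], 'tcp_rot': [0.287, 3.1189, 0.0057], 'wrist_force': [-0.5964, 0.5614, 0.3234], 'torque': [-0.011, 0.0463, 0.0102], 'width': 0.1441}
```

View pics/s11z.png

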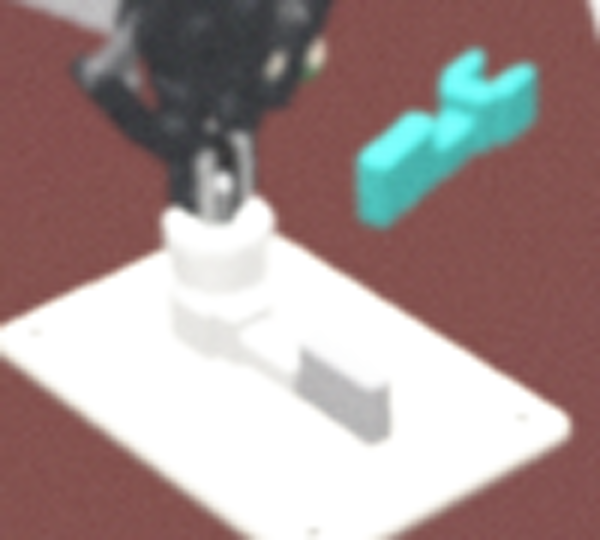

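The opening of 0.144 means the fingers closed on the 14 mm post above the collar, not on the collar; the side crop shows the pad bottoms at the collar top (210,215). I'll look closer.

```bash
python3 -c "
from plan import *
c=cam('wrist','w12.png');cam('top','t12.png')
st()
t=dict(np.load('/tmp/top.npz'))
P=cloud(c)
for v,u in ((262,220),(262,290),(250,235),(250,275),(235,256),(280,232)): print(u,v,P[v,u])
"
```

```text
{'time': 17.0, 'q': [-0.1325, 0.2114, 1.9639, 0.005, 0.957, -1.5227], 'tool_pos': [0.5741, -0.05, 0.0825], 'tcp_rot': [0.287, 3.119, 0.0058], 'wrist_force': [0.0637, 0.5116, 0.6612], 'torque': [0.0705, 0.0384, 0.0183], 'width': 0.1414}
220 262 [ 0.56412755 -0.06494858  0.10688013]
290 262 [ 0.56977815 -0.03332615  0.10731234]
235 250 [ 0.56161247 -0.0576356   0.1028335 ]
275 250 [ 0.56425593 -0.03917483  0.10414283]
256 235 [ 0.56432804 -0.0479981   0.08688739]
232 280 [ 0.5604286  -0.05715183  0.12662088]
```

View pics/w12.png

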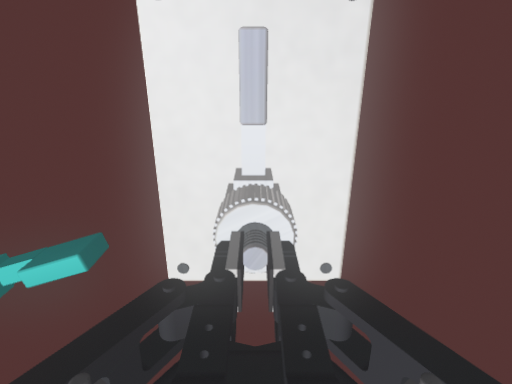

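```bash
python3 -c "
from plan import *
np.set_printoptions(precision=4,suppress=True)
c=dict(np.load('/tmp/side.npz'))
def z(X): return (proj(c,X)-[190,180]+.4)*6
print('tcp,grasp,tip',z([[.5741,-.05,.0825],[.5741,-.05,.0765],[.5741,-.05,.0575]]))
print('post axis top, collar top, gauge top, foot',z([[.5706,-.05,.098],[.5706,-.05,.078],[.5706,-.05,.042],[.5706,-.05,.012]]))
im=cv2.imread('pics/s11.png')[195:245,205:255];cv2.imwrite('pics/s11zz.png',cv2.resize(im,None,fx=11,fy=11,interpolation=cv2.INTER_CUBIC))
def y(X): return (proj(c,X)-[205,195]+.4)*11
print(y([[.5741,-.05,.0825],[.5741,-.05,.0575],[.5706,-.05,.098],[.5706,-.05,.078]]))
w=dict(np.load('/tmp/wrist.npz'));print('wrist',proj(w,[[.5741,-.05,.0825],[.5741,-.05,.0575],[.5706,-.05,.098],[.5706,-.05,.078]]))
P=cloud(w); print(P[228:300:6,238]);print(P[228:300:6,256])
"
```

```text
tcp,grasp,tip [[214.4349 212.0458]
 [215.1064 223.4014]
 [217.2185 258.9999]]
post axis top, collar top, gauge top, foot [[218.6348 184.9284]
 [220.8398 223.0777]
 [224.7499 290.2096]
 [227.9501 344.671 ]]
[[228.1307 223.7505]
 [233.2339 309.8332]
 [235.8305 174.0353]
 [239.873  243.9757]]
wrist [[255.5563 247.2868]
 [255.2805 226.137 ]
 [254.4876 257.8538]
 [254.3625 237.5978]]
[[ 0.5627 -0.0576  0.0787]
 [ 0.5615 -0.0569  0.0878]
 [ 0.5613 -0.0566  0.0945]
 [ 0.5612 -0.0562  0.1004]
 [ 0.5614 -0.056   0.1054]
 [ 0.561  -0.0557  0.1109]
 [ 0.5615 -0.0556  0.1148]
 [ 0.5618 -0.0554  0.1187]
 [ 0.5642 -0.0559  0.1193]
 [ 0.5679 -0.0567  0.1184]
 [ 0.5712 -0.0574  0.118 ]
 [ 0.5746 -0.0581  0.1176]]
[[ 0.5641 -0.0479  0.0796]
 [ 0.5649 -0.0481  0.0848]
 [ 0.5645 -0.0481  0.0918]
 [ 0.5648 -0.0482  0.0969]
 [ 0.5677 -0.0487  0.0977]
 [ 0.5713 -0.0494  0.0973]
 [ 0.5747 -0.05    0.0972]
 [ 0.578  -0.0506  0.0975]
 [ 0.6435 -0.0619  0.0123]
 [ 0.6587 -0.0646  0.0001]
 [ 0.6646 -0.0657  0.0008]
 [ 0.6723 -0.0671 -0.0006]]
```

View pics/s11zz.png

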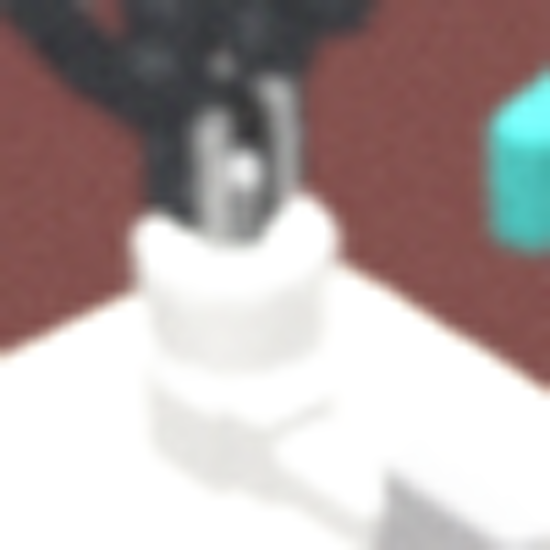

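```bash
python3 -c "
from plan import *
np.set_printoptions(precision=3,suppress=True)
c=dict(np.load('/tmp/side.npz'))
def z(X): return (proj(c,X)-[190,180]+.4)*6
T=np.array([.5653,-.0487,.0767]); y=np.array([.182,.983,0]); x=np.array([-.983,.182,0])
for s in (1,-1):
  for dz in (0,-.006,-.012,-.025): print(s,dz,z([T+s*.0425*y+[0,0,dz],T+s*.0425*y+[0,0,dz]+.011*x,T+s*.05*y+[0,0,dz]]).tolist())
"
```

```text
1 0 [[152.06425183274865, 266.2610057765905], [167.37642004292468, 276.4695053273936], [138.38098112883426, 272.67997973942664]]
1 -0.006 [[152.90791122563098, 277.7089696269928], [168.18833477249837, 287.9573109399271], [139.2618999619117, 284.1477274877269]]
1 -0.012 [[153.7488850977536, 289.09963599061865], [168.9976085422113, 299.38709955958564], [140.14001791050435, 295.55779673238703]]
1 -0.025 [[155.56176079670456, 313.5839556017579], [170.74195740187758, 323.9537499269386], [142.03297493813113, 320.0828661818837]]
-1 0 [[301.3885069838626, 196.19469882525675], [316.9998754081643, 205.6452283067772], [314.0669896369164, 190.2442744278689]]
-1 -0.006 [[301.8440588113067, 207.41069075591787], [317.42149892945343, 216.90011941212202], [314.49117480839084, 201.4392067782474]]
-1 -0.012 [[302.2980465179835, 218.57357760962861], [317.8416197357394, 228.10126515590207], [314.91387948743255, 212.58139251781807]]
-1 -0.025 [[303.27631961667214, 242.57857238621472], [318.7467285374348, 252.18698549866957], [315.8246614368936, 236.54274934247053]]
```

Measured in the images, the closed fingertips sit only about 3 mm ahead of the reported TCP, and about 13 mm behind it when open. That is some 20 mm higher than stated, so I'll use the measured value. The closure on the post also confirms the axis at (0.5707, -0.0494). I'll open, centre and go deeper in stages.

Call:
servo_tool(moves=[[0, [0, 0, 0], 0], [0, [0, 0, 0], 0], [0, [0, 0, 0], 0], [0, [0, 0, 0], 0], [0, [0, 0, 0], 0], [0, [0.0017, 0, 0.004], 0], [0, [0.0017, 0, 0.004], 0], [0, [0, 0, 0], 0]])

```text
time: 17.67
tool_pos: [0.5707, -0.0495, 0.0737]
tcp_rot: [0.287, 3.119, 0.005]
wrist_force: [-0.1, -1.0, -0.6]
width: 1.001
```

```bash
python3 -c "
from plan import *
plan([.5707,-.0494,.060],np.radians(169.5),4,0)
print(Rn.from_rotvec(bot.read_state()['tcp_rot']).as_matrix()[:,2])
cam('side','s13.png');st()
c=dict(np.load('/tmp/side.npz'));cv2.imwrite('pics/s13z.png',cv2.resize(c['pixels'][180:270,190:290,::-1],None,fx=6,fy=6,interpolation=cv2.INTER_CUBIC))"
```

```text
{'time': 17.6667, 'q': [-0.1323, 0.2159, 1.9773, 0.0048, 0.9388, -1.5225], 'tool_pos': [0.5707, -0.0495, 0.0737], 'tcp_rot': [0.2869, 3.1187, 0.0054], 'wrist_force': [-0.0596, -0.9877, -0.5732], 'torque': [0.0187, -0.0485, -0.0141], 'width': 1.0006}
psi 169.487536134041
[0, [-0.0, 0.0, 0.0034], -0.0001],
[0, [-0.0, 0.0, 0.0034], -0.0001],
[0, [-0.0, 0.0, 0.0034], -0.0001],
[0, [-0.0, 0.0, 0.0034], -0.0001],
[ 0.01002103  0.00254944 -0.99994654]
{'time': 17.7167, 'q': [-0.1323, 0.2158, 1.9769, 0.0048, 0.939, -1.5225], 'tool_pos': [0.5709, -0.0495, 0.0739], 'tcp_rot': [0.2868, 3.1185, 0.0054], 'wrist_force': [-0.1922, -0.0001, 0.2179], 'torque': [0.0396, 0.0229, 0.0253], 'width': 0.998}
```

View pics/s13z.png

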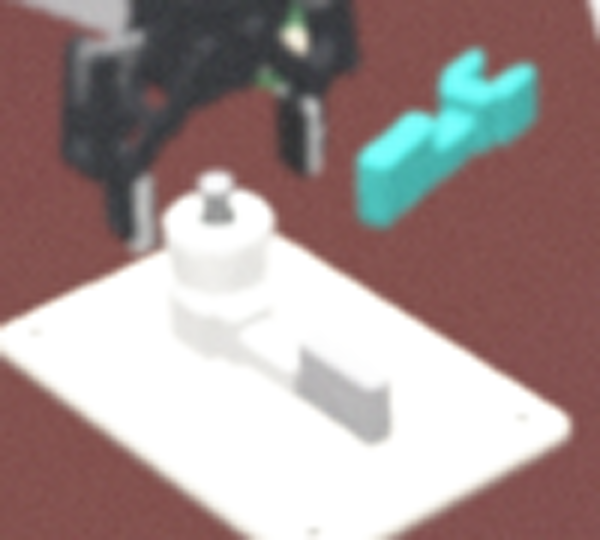

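The tips are still above the collar's top edge (left tip at crop 140,247) and the gauge is undisturbed. I'll go 23 mm lower.

Call:
servo_tool(moves=[[0, [0, 0, 0.003], 0], [0, [0, 0, 0.004], 0], [0, [0, 0, 0.004], 0], [0, [0, 0, 0.004], 0], [0, [0, 0, 0.004], 0], [0, [0, 0, 0.003], 0], [0, [0, 0, 0], 0], [0, [0, 0, 0], 0]])

```text
time: 18.38
tool_pos: [0.5706, -0.0494, 0.0487]
tcp_rot: [0.287, 3.12, 0.005]
wrist_force: [-0.5, 0.2, 0.1]
width: 0.997
```

```bash
python3 -c "
from plan import *
plan([.5707,-.0494,.050],np.radians(169.5),2,0)
print(Rn.from_rotvec(bot.read_state()['tcp_rot']).as_matrix()[:,2])
cam('side','s14.png')
c=dict(np.load('/tmp/side.npz'));cv2.imwrite('pics/s14z.png',cv2.resize(c['pixels'][180:270,190:290,::-1],None,fx=6,fy=6,interpolation=cv2.INTER_CUBIC))"
```

```text
{'time': 18.3833, 'q': [-0.1321, 0.2487, 1.9914, 0.0049, 0.8929, -1.5226], 'tool_pos': [0.5706, -0.0494, 0.0487], 'tcp_rot': [0.2869, 3.1197, 0.0055], 'wrist_force': [-0.4544, 0.2077, 0.0615], 'torque': [-0.049, 0.0333, 0.0361], 'width': 0.9972}
psi 169.4904632856397
[0, [-0.0, -0.0, -0.0007], -0.0001],
[0, [-0.0, -0.0, -0.0007], -0.0001],
[ 0.00901792  0.00267684 -0.99995575]
```

View pics/s14z.png

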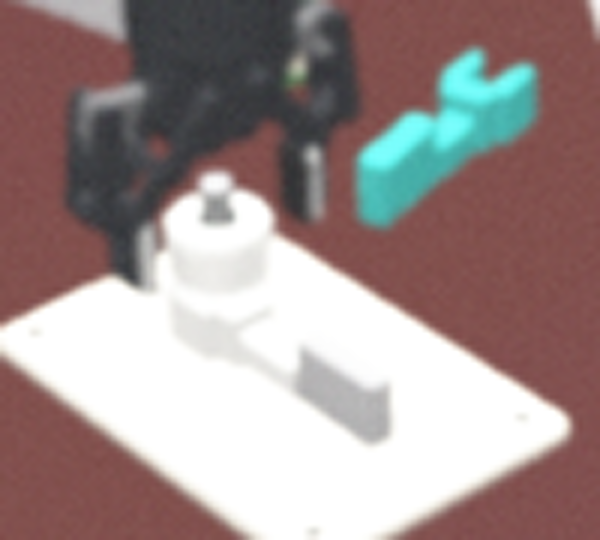

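Call:
servo_tool(moves=[[100, [0, 0, 0], 0], [100, [0, 0, 0], 0], [100, [0, 0, 0], 0], [255, [0, 0, 0], 0], [255, [0, 0, 0], 0], [255, [0, 0, 0], 0], [255, [0, 0, 0], 0], [255, [0, 0, 0], 0]], newtons=40)

```text
time: 19.1
tool_pos: [0.571, -0.0494, 0.0495]
tcp_rot: [0.287, 3.119, 0.005]
wrist_force: [-0.1, -0.2, -0.8]
width: 0.549
```

```bash
python3 -c "
from plan import *
s=st();print(np.degrees(psi(s)))
cam('side','s15.png');s=st()
c=dict(np.load('/tmp/side.npz'));cv2.imwrite('pics/s15z.png',cv2.resize(c['pixels'][180:270,190:290,::-1],None,fx=6,fy=6,interpolation=cv2.INTER_CUBIC))"
```

```text
{'time': 19.1, 'q': [-0.1321, 0.2476, 1.991, 0.005, 0.8933, -1.5226], 'tool_pos': [0.571, -0.0494, 0.0495], 'tcp_rot': [0.2867, 3.1186, 0.0055], 'wrist_force': [-0.0629, -0.1824, -0.7547], 'torque': [0.0206, 0.0648, 0.0246], 'width': 0.5488}
169.49374119012154
{'time': 19.15, 'q': [-0.1321, 0.2477, 1.9909, 0.005, 0.8934, -1.5226], 'tool_pos': [0.571, -0.0494, 0.0495], 'tcp_rot': [0.2867, 3.1186, 0.0055], 'wrist_force': [-0.0611, -0.1625, -1.0987], 'torque': [0.0098, -0.0051, -0.0377], 'width': 0.5489}
```

View pics/s15z.png

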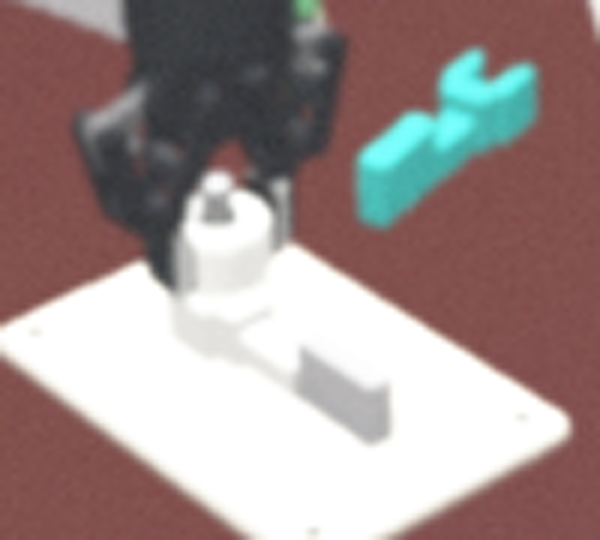

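The pads hold the collar (opening 0.549, about 47 mm). Now I'll spin clockwise (+turn about the tool's z), following the thread at 2.55 mm/rad.

Call:
servo_tool(moves=[[255, [0, 0, 0.00013], 0.05], [255, [0, 0, 0.00025], 0.1], [255, [0, 0, 0.00025], 0.1], [255, [0, 0, 0.00025], 0.1], [255, [0, 0, 0.00025], 0.1], [255, [0, 0, 0.00025], 0.1], [255, [0, 0, 0.00013], 0.05], [255, [0, 0, 0], 0]])

```text
time: 19.82
tool_pos: [0.5713, -0.0489, 0.0479]
tcp_rot: [1.234, 2.88, 0.01]
wrist_force: [-0.3, 0.3, -1.8]
width: 0.551
```

```bash
python3 -c "
from plan import *
s=st();print(np.degrees(psi(s)), 'turned',169.49-np.degrees(psi(s)))
print(Rn.from_rotvec(s['tcp_rot']).as_matrix()[:,2])
cam('side','s16.png')
c=dict(np.load('/tmp/side.npz'));cv2.imwrite('pics/s16z.png',cv2.resize(c['pixels'][180:270,190:290,::-1],None,fx=6,fy=6,interpolation=cv2.INTER_CUBIC))"
```

```text
{'time': 19.8167, 'q': [-0.1311, 0.25, 1.9916, 0.0048, 0.89, -0.895], 'tool_pos': [0.5713, -0.0489, 0.0479], 'tcp_rot': [1.2342, 2.8796, 0.0098], 'wrist_force': [-0.3015, 0.3194, -1.7851], 'torque': [-0.1283, 0.0353, -0.0095], 'width': 0.5505}
133.59674567444736 turned 35.89325432555265
[ 0.0103967   0.00235585 -0.99994318]
```

View pics/s16z.png

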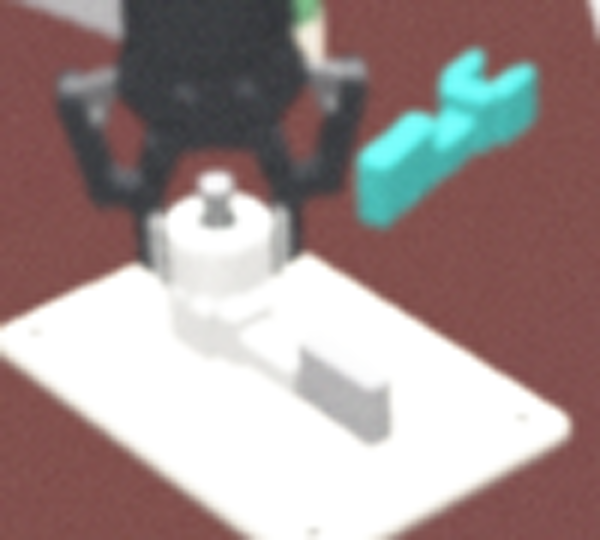

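Call:
servo_tool(moves=[[255, [0, 0, 0.00013], 0.05], [255, [0, 0, 0.00025], 0.1], [255, [0, 0, 0.00025], 0.1], [255, [0, 0, 0.00025], 0.1], [255, [0, 0, 0.00025], 0.1], [255, [0, 0, 0.00025], 0.1], [255, [0, 0, 0.00013], 0.05], [255, [0, 0, 0], 0]])

```text
time: 20.53
tool_pos: [0.5718, -0.0487, 0.0463]
tcp_rot: [2.043, 2.377, 0.014]
wrist_force: [0.4, 0.9, -0.8]
width: 0.549
```

```bash
python3 -c "
from plan import *
s=st();print(np.degrees(psi(s)), 'turned',169.49-np.degrees(psi(s)))
cam('side','s17.png')
a=cv2.imread('pics/s10.png')[200:255,195:270];c=cv2.imread('pics/s17.png')[200:255,195:270]
cv2.imwrite('pics/s17z.png',cv2.resize(np.hstack([a,c]),None,fx=5.3,fy=5.3,interpolation=cv2.INTER_CUBIC));s=st()"
```

```text
{'time': 20.5333, 'q': [-0.1304, 0.2523, 1.992, 0.0044, 0.8864, -0.2841], 'tool_pos': [0.5718, -0.0487, 0.0463], 'tcp_rot': [2.0428, 2.3772, 0.0137], 'wrist_force': [0.3906, 0.9217, -0.8399], 'torque': [-0.0465, 0.1225, -0.0616], 'width': 0.549}
98.65241958933642 turned 70.83758041066359
{'time': 20.5833, 'q': [-0.1304, 0.2524, 1.992, 0.0045, 0.8865, -0.2859], 'tool_pos': [0.5718, -0.0487, 0.0463], 'tcp_rot': [2.0409, 2.3789, 0.0138], 'wrist_force': [1.0485, 0.3319, -1.5814], 'torque': [-0.1083, 0.094, -0.1315], 'width': 0.5508}
```

View pics/s17z.png

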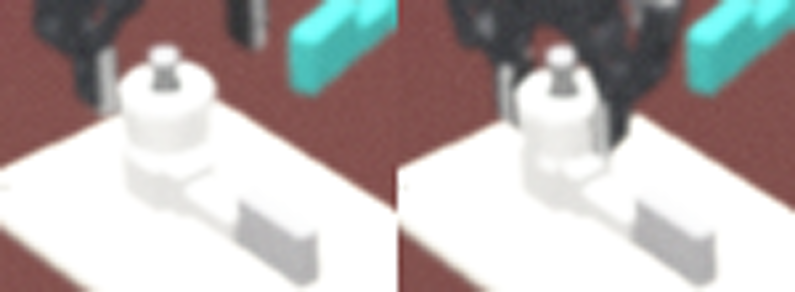

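The collar has come down visibly, with more post showing above it. To estimate what is left, I'll compare collar top with post top (98 mm) in one wrist depth image, which cancels most of the calibration error, and take a force baseline.

```bash
cat > fz.py <<'E'
from plan import *
def avg(n=8):
    F=[];T=[]
    for i in range(n):
        s=bot.read_state(); F.append(s['wrist_force']);T.append(s['torque']); bot.read_camera('wrist')
    s=bot.read_state(); F.append(s['wrist_force'])
    F=np.array(F); print('t',round(s['time'],2),'F',F.mean(0).round(2),'se',(F.std(0)/len(F)**.5).round(2),'T',np.mean(T,0).round(3),'pos',np.round(s['tool_pos'],5),'turned',round(169.49-np.degrees(psi(s)),2),'w',round(s['width'],3))
E
python3 - <<'E'
from fz import *
c=cam('wrist','w18.png')
P=cloud(c)
cv2.imwrite('pics/w18z.png',cv2.resize(c['pixels'][195:305,190:320,::-1],None,fx=6,fy=5,interpolation=cv2.INTER_CUBIC))
R=np.array(c['R']); 
d=np.hypot(P[...,0]-.5706,P[...,1]+.0496)
for nm,m in (('post',(d<.004)&(P[...,2]>.09)&(P[...,2]<.106)),('collar',(d>.013)&(d<.0215)&(P[...,2]>.062)&(P[...,2]<.085))):
    q=P[m]; print(nm,len(q),q.mean(0),np.median(q,0),q.std(0))
q=P[(P[...,2]<.03)&(P[...,2]>0)&(d>.04)&(abs(P[...,0]-.53)<.05)&(abs(P[...,1]+.0)<.03)]; print('plate',len(q),np.median(q,0))
avg(8)
E
```

```text
post 285 [ 0.57060228 -0.04954897  0.09756221] [ 0.57065853 -0.04950665  0.09755235] [0.0019752  0.00205829 0.00047032]
collar 3303 [ 0.56946541 -0.04498233  0.07543608] [ 0.56628257 -0.04280649  0.07549357] [0.0132469  0.01104341 0.00070194]
plate 15609 [0.52189313 0.00442568 0.0114896 ]
t 21.03 F [ 0.67  0.35 -0.59] se [0.2  0.21 0.17] T [-0.068  0.074 -0.062] pos [ 0.57176 -0.04871  0.04632] turned 70.84 w 0.551
```

View pics/w18z.png

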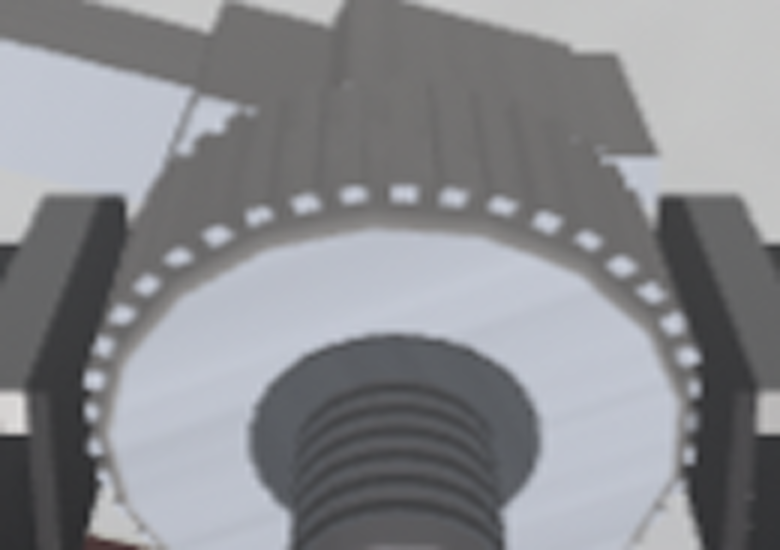

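Post top reads 97.6 (true 98), plate 11.5 (true 12) and collar top 75.5, so the collar's underside is about 34.0 mm above the plate with some 4 mm (90°) to go. I'll turn about 67° more, then measure again.

Call:
servo_tool(moves=[[255, [0, 0, 0.00013], 0.05], [255, [0, 0, 0.00025], 0.1], [255, [0, 0, 0.00025], 0.1], [255, [0, 0, 0.00025], 0.1], [255, [0, 0, 0.00025], 0.1], [255, [0, 0, 0.00025], 0.1], [255, [0, 0, 0.00013], 0.05], [255, [0, 0, 0], 0]])

```text
time: 21.7
tool_pos: [0.5724, -0.0488, 0.0448]
tcp_rot: [2.674, 1.638, 0.017]
wrist_force: [0.4, 0.8, -0.3]
width: 0.55
```

```bash
cat > ch.py <<'E'
from fz import *
def colh():
    r=[]
    for k in range(3):
        c=bot.read_camera('wrist'); P=cloud(c); d=np.hypot(P[...,0]-.5706,P[...,1]+.0496)
        q=P[(d<.004)&(P[...,2]>.09)&(P[...,2]<.106)][:,2]
        w=P[(d>.013)&(d<.0215)&(P[...,2]>.060)&(P[...,2]<.085)][:,2]; w=w[abs(w-np.median(w))<.0015]
        r.append((np.median(q),np.median(w),.098-.012-.03-(np.median(q)-np.median(w))))
    print('post,top,underside mm',np.round(np.array(r)*1e3,2).tolist())
E
python3 -c "
from ch import *
colh();avg(6)"
```

```text
post,top,underside mm [[97.5, 73.92, 32.41], [97.61, 73.93, 32.32], [97.52, 73.96, 32.44]]
t 22.15 F [ 0.56  0.21 -1.19] se [0.12 0.2  0.23] T [-0.052  0.094 -0.056] pos [ 0.57236 -0.04881  0.04479] turned 106.44 w 0.553
```

Call:
servo_tool(moves=[[255, [0, 0, 0.00013], 0.05], [255, [0, 0, 0.00025], 0.1], [255, [0, 0, 0.00025], 0.1], [255, [0, 0, 0.00025], 0.1], [255, [0, 0, 0.00025], 0.1], [255, [0, 0, 0.00025], 0.1], [255, [0, 0, 0.00013], 0.05], [255, [0, 0, 0], 0]])

```text
time: 22.82
tool_pos: [0.5728, -0.0492, 0.0432]
tcp_rot: [3.048, 0.743, 0.02]
wrist_force: [1.5, -0.5, -0.8]
width: 0.549
```

```bash
python3 -c "
from ch import *
colh();avg(8)"
```

```text
post,top,underside mm [[97.6, 72.39, 30.79], [97.56, 72.39, 30.83], [97.61, 72.4, 30.8]]
t 23.37 F [ 0.33  0.15 -1.09] se [0.12 0.16 0.16] T [-0.035  0.11  -0.065] pos [ 0.57277 -0.04924  0.0432 ] turned 142.02 w 0.547
```

About 0.8 mm to go. I'll take smaller steps now, averaging the force (baseline Fz about -1.1 N).

Call:
servo_tool(moves=[[255, [0, 0, 0.0001], 0.04], [255, [0, 0, 0.0001], 0.04], [255, [0, 0, 0.0001], 0.04], [255, [0, 0, 0.0001], 0.04], [255, [0, 0, 0], 0], [255, [0, 0, 0], 0], [255, [0, 0, 0], 0], [255, [0, 0, 0], 0]])

```text
time: 24.03
tool_pos: [0.5728, -0.0494, 0.0428]
tcp_rot: [3.098, 0.497, 0.02]
wrist_force: [1.5, 0.3, -0.7]
width: 0.553
```

```bash
python3 -c "
from ch import *
colh();avg(12)"
```

```text
post,top,underside mm [[97.6, 71.99, 30.4], [97.55, 72.0, 30.44], [97.64, 71.99, 30.35]]
t 24.78 F [ 0.74  0.09 -0.8 ] se [0.15 0.15 0.13] T [-0.03   0.111 -0.102] pos [ 0.57282 -0.04937  0.04278] turned 151.27 w 0.552
```

Fz is barely changed. I'll add 0.2 mm (4.6°).

Call:
servo_tool(moves=[[255, [0, 0, 0.0001], 0.04], [255, [0, 0, 0.0001], 0.04], [255, [0, 0, 0], 0], [255, [0, 0, 0], 0], [255, [0, 0, 0], 0], [255, [0, 0, 0], 0], [255, [0, 0, 0], 0], [255, [0, 0, 0], 0]])

```text
time: 25.45
tool_pos: [0.5728, -0.0494, 0.0426]
tcp_rot: [3.116, 0.374, 0.02]
wrist_force: [1.0, -0.3, -0.7]
width: 0.549
```

```bash
python3 -c "
from ch import *
colh();avg(12)"
```

```text
post,top,underside mm [[97.58, 71.79, 30.21], [97.55, 71.8, 30.25], [97.59, 71.81, 30.21]]
t 26.2 F [ 0.87  0.19 -1.07] se [0.16 0.13 0.13] T [-0.018  0.125 -0.142] pos [ 0.57288 -0.04945  0.04263] turned 155.79 w 0.552
```

Call:
servo_tool(moves=[[255, [0, 0, 0.0001], 0.04], [255, [0, 0, 0.0001], 0.03], [255, [0, 0, 0], 0], [255, [0, 0, 0], 0], [255, [0, 0, 0], 0], [255, [0, 0, 0], 0], [255, [0, 0, 0], 0], [255, [0, 0, 0], 0]])

```text
time: 26.87
tool_pos: [0.5729, -0.0495, 0.0425]
tcp_rot: [3.126, 0.268, 0.02]
wrist_force: [1.4, 0.7, -2.4]
width: 0.548
```

```bash
python3 -c "
from ch import *
colh();avg(16)"
```

```text
post,top,underside mm [[97.59, 71.72, 30.14], [97.57, 71.72, 30.15], [97.58, 71.73, 30.14]]
t 27.82 F [ 0.9  -0.12 -0.7 ] se [0.11 0.12 0.1 ] T [ 0.006  0.149 -0.076] pos [ 0.57289 -0.04952  0.04253] turned 159.71 w 0.551
```

Height fell only 0.08 mm for 0.17 mm of thread, and Fz rose slightly, so contact is beginning. I'll add a small 2.3° increment.

Call:
servo_tool(moves=[[255, [0, 0, 0.0001], 0.04], [255, [0, 0, 0], 0], [255, [0, 0, 0], 0], [255, [0, 0, 0], 0], [255, [0, 0, 0], 0], [255, [0, 0, 0], 0], [255, [0, 0, 0], 0], [255, [0, 0, 0], 0]])

```text
time: 28.48
tool_pos: [0.5729, -0.0495, 0.0425]
tcp_rot: [3.131, 0.208, 0.02]
wrist_force: [0.9, 0.5, -0.3]
width: 0.547
```

```bash
python3 -c "
from ch import *
colh();avg(16)"
```

```text
post,top,underside mm [[97.61, 71.66, 30.05], [97.6, 71.68, 30.08], [97.6, 71.67, 30.08]]
t 29.43 F [ 0.83  0.03 -0.97] se [0.11 0.11 0.11] T [-0.003  0.181 -0.126] pos [ 0.57292 -0.04951  0.0425 ] turned 161.89 w 0.55
```

Not conclusive. Each row re-targets the measured pose, which relaxes the static force, so I'll put the motion in the last rows and compare height and thread again.

Call:
servo_tool(moves=[[255, [0, 0, 0], 0], [255, [0, 0, 0], 0], [255, [0, 0, 0], 0], [255, [0, 0, 0], 0], [255, [0, 0, 0], 0], [255, [0, 0, 0], 0], [255, [0, 0, 0.0001], 0.02], [255, [0, 0, 0.0001], 0.02]])

```text
time: 30.1
tool_pos: [0.5729, -0.0496, 0.0425]
tcp_rot: [3.134, 0.144, 0.02]
wrist_force: [0.9, 0.5, -0.0]
width: 0.548
```

```bash
python3 -c "
from ch import *
avg(16);colh()"
```

```text
t 30.9 F [0.36 0.16 0.79] se [0.11 0.18 0.18] T [-0.002  0.272  0.05 ] pos [ 0.57298 -0.04962  0.04247] turned 164.17 w 0.551
post,top,underside mm [[97.56, 71.64, 30.08], [97.62, 71.64, 30.01], [97.55, 71.66, 30.11]]
```

Now Fz has risen by about 1.75 N and the height has plateaued. Thread over-travel is about 0.24 mm, and both signs put the nip near 10 N, held for over 0.8 s. I'll open and rise straight up.

Call:
servo_tool(moves=[[0, [0, 0, 0], 0], [0, [0, 0, 0], 0], [0, [0, 0, 0], 0], [0, [0, 0, 0], 0], [0, [0, 0, 0], 0], [0, [0, 0, 0], 0], [0, [0, 0, 0], 0], [0, [0, 0, -0.004], 0]])

```text
time: 31.72
tool_pos: [0.5723, -0.0496, 0.0453]
tcp_rot: [3.135, 0.145, 0.019]
wrist_force: [-0.6, -0.4, -0.6]
width: 1.0
```

```bash
python3 -c "
from ch import *
s=st();print(np.degrees(psi(s))); colh();cam('side','s20.png')
c=dict(np.load('/tmp/side.npz'));cv2.imwrite('pics/s20z.png',cv2.resize(c['pixels'][180:270,190:290,::-1],None,fx=6,fy=6,interpolation=cv2.INTER_CUBIC))"
```

```text
{'time': 31.7167, 'q': [-0.129, 0.2538, 1.9925, -0.0016, 0.8826, 1.3505], 'tool_pos': [0.5723, -0.0496, 0.0453], 'tcp_rot': [3.1348, 0.1447, 0.0193], 'wrist_force': [-0.5861, -0.3571, -0.6346], 'torque': [-0.0326, 0.0376, -0.0093], 'width': 0.9997}
5.286220325349106
post,top,underside mm [[97.63, 71.55, 29.92], [97.62, 71.58, 29.96], [97.52, 71.55, 30.03]]
```

View pics/s20z.png

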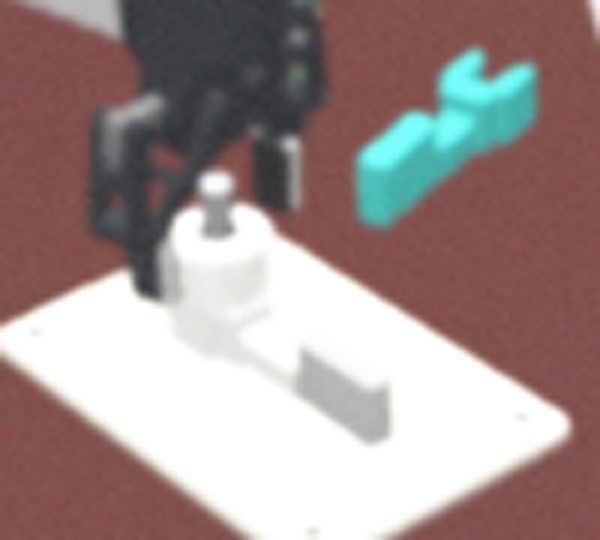

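The collar is free at about 29.97 mm and the gauge is still home. Next I'll rise, turn back to the gauge's axis and go over the handle.

Call:
servo_tool(moves=[[0, [0, 0, -0.01], 0], [0, [0, 0, -0.015], 0], [0, [0, 0, -0.015], 0], [0, [0, 0, -0.015], 0.04], [0, [0, 0, -0.012], 0.06], [0, [0, 0, -0.006], 0.06], [0, [0, 0, 0], 0.06], [0, [0, 0, 0], 0.05]])

```text
time: 32.58
tool_pos: [0.5721, -0.0494, 0.1274]
tcp_rot: [3.126, -0.296, 0.025]
wrist_force: [0.1, -0.2, -0.9]
width: 0.995
```

```bash
python3 -c "
from plan import *
plan([.4870,-.0340,.10],np.radians(-10.5),8,0)
print(Rn.from_rotvec(bot.read_state()['tcp_rot']).as_matrix()[:,2])"
```

```text
{'time': 32.5833, 'q': [-0.1288, 0.1531, 1.9394, -0.0015, 1.0334, 1.6317], 'tool_pos': [0.5721, -0.0494, 0.1274], 'tcp_rot': [3.1257, -0.2961, 0.0245], 'wrist_force': [0.0828, -0.2415, -0.9454], 'torque': [0.0098, 0.0437, 0.0373], 'width': 0.9953}
psi -10.824090774761393
[0, [-0.0108, 0.0001, 0.0034], -0.0007],
[0, [-0.0108, 0.0001, 0.0034], -0.0007],
[0, [-0.0108, 0.0001, 0.0034], -0.0007],
[0, [-0.0108, 0.0001, 0.0034], -0.0007],
[0, [-0.0108, 0.0001, 0.0034], -0.0007],
[0, [-0.0108, 0.0001, 0.0034], -0.0007],
[0, [-0.0108, 0.0001, 0.0034], -0.0007],
[0, [-0.0108, 0.0001, 0.0034], -0.0007],
[ 0.01537292 -0.00325702 -0.99987652]
```

Call:
servo_tool(moves=[[0, [-0.009, 0, 0], 0], [0, [-0.014, 0, 0], 0], [0, [-0.016, 0, 0], 0], [0, [-0.016, 0, 0.004], 0], [0, [-0.014, 0, 0.008], 0], [0, [-0.009, 0, 0.008], -0.005], [0, [-0.004, 0, 0.006], 0], [0, [0, 0, 0], 0]])

```text
time: 33.25
tool_pos: [0.4866, -0.0332, 0.1039]
tcp_rot: [3.127, -0.275, 0.032]
wrist_force: [0.1, -0.8, 0.9]
width: 0.999
```

```bash
python3 -c "
from plan import *
plan([.4870,-.0340,.05],np.radians(-10.5),6,0)
print(Rn.from_rotvec(bot.read_state()['tcp_rot']).as_matrix()[:,2])
cam('wrist','w21.png')"
```

```text
{'time': 33.25, 'q': [-0.1181, 0.0161, 2.1379, -0.0017, 0.9673, 1.6287], 'tool_pos': [0.4866, -0.0332, 0.1039], 'tcp_rot': [3.1274, -0.2746, 0.0318], 'wrist_force': [0.1345, -0.7682, 0.9142], 'torque': [0.0229, 0.0157, -0.0025], 'width': 0.9987}
psi -10.034439977300131
[0, [0.0001, 0.0001, 0.009], 0.0014],
[0, [0.0001, 0.0001, 0.009], 0.0014],
[0, [0.0001, 0.0001, 0.009], 0.0014],
[0, [0.0001, 0.0001, 0.009], 0.0014],
[0, [0.0001, 0.0001, 0.009], 0.0014],
[0, [0.0001, 0.0001, 0.009], 0.0014],
[ 0.02002787 -0.00376278 -0.99979234]
```

View pics/w21.png

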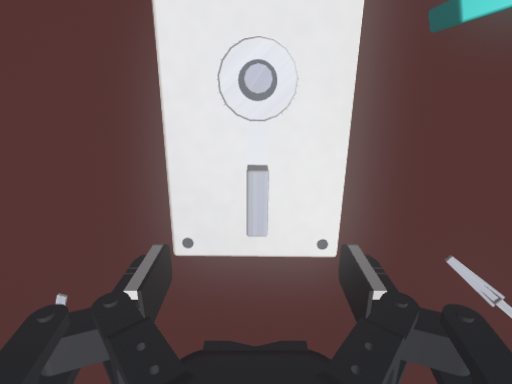

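The handle (258,200) lies centred between the jaws, with the collar above it at (258,79). I'll descend.

Call:
servo_tool(moves=[[0, [0, 0, 0.01], 0.002], [0, [0, 0.0003, 0.01], 0.002], [0, [0, 0.0003, 0.01], 0.002], [0, [0, 0.0003, 0.01], 0.002], [0, [0, 0, 0.008], 0], [0, [0, 0, 0.005], 0], [0, [0, 0, 0], 0], [0, [0, 0, 0], 0]])

```text
time: 33.97
tool_pos: [0.4915, -0.0351, 0.0461]
tcp_rot: [3.126, -0.288, 0.035]
wrist_force: [0.6, 0.1, -0.7]
width: 1.002
```

```bash
python3 -c "
from plan import *
plan([.4870,-.0340,.031],np.radians(-10.5),4,0)
cam('side','s22.png')
c=dict(np.load('/tmp/side.npz'));cv2.imwrite('pics/s22z.png',cv2.resize(c['pixels'][180:270,190:290,::-1],None,fx=6,fy=6,interpolation=cv2.INTER_CUBIC))"
```

```text
{'time': 33.9667, 'q': [-0.1209, 0.1054, 2.1702, -0.0018, 0.8433, 1.6346], 'tool_pos': [0.4915, -0.0351, 0.0461], 'tcp_rot': [3.1262, -0.2876, 0.0355], 'wrist_force': [0.5969, 0.0543, -0.7492], 'torque': [-0.0206, -0.0324, 0.011], 'width': 1.0021}
psi -10.511156995321773
[0, [-0.0011, -0.0001, 0.0038], -0.0],
[0, [-0.0011, -0.0001, 0.0038], -0.0],
[0, [-0.0011, -0.0001, 0.0038], -0.0],
[0, [-0.0011, -0.0001, 0.0038], -0.0],
```

View pics/s22z.png

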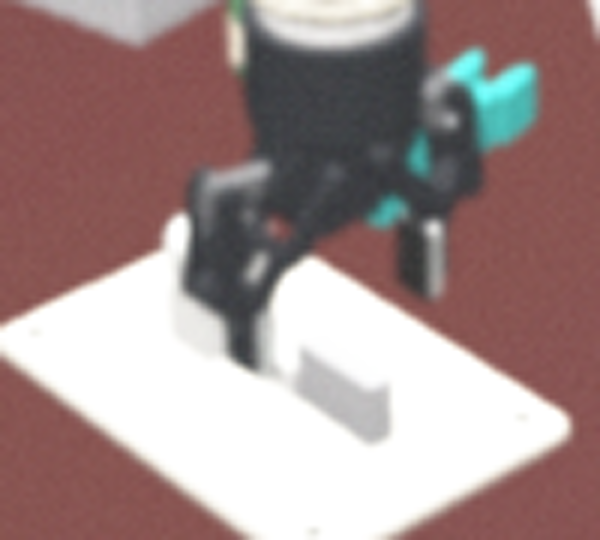

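Call:
servo_tool(moves=[[0, [-0.0012, 0, 0.003], 0], [0, [-0.0012, 0, 0.003], 0], [0, [-0.0012, 0, 0.003], 0], [0, [-0.0012, 0, 0.003], 0], [0, [0, 0, 0.002], 0], [0, [0, 0, 0], 0], [0, [0, 0, 0], 0], [0, [0, 0, 0], 0]])

```text
time: 34.68
tool_pos: [0.4879, -0.0343, 0.0324]
tcp_rot: [3.126, -0.287, 0.041]
wrist_force: [-0.6, -1.2, 0.3]
width: 0.996
```

Call:
servo_tool(moves=[[255, [0, 0, 0], 0], [255, [0, 0, 0], 0], [255, [0, 0, 0], 0], [255, [0, 0, 0], 0], [255, [0, 0, 0], 0], [255, [0, 0, 0], 0], [255, [0, 0, 0], 0], [255, [0, 0, 0], 0]], newtons=30)

```text
time: 35.35
tool_pos: [0.4886, -0.0346, 0.0332]
tcp_rot: [3.126, -0.289, 0.043]
wrist_force: [0.3, 0.1, -0.7]
width: 0.175
```

```bash
python3 -c "
from plan import *
plan([.4870,-.0340,.031],np.radians(-10.5),4,0)
cam('side','s23.png')
c=dict(np.load('/tmp/side.npz'));cv2.imwrite('pics/s23z.png',cv2.resize(c['pixels'][180:270,190:290,::-1],None,fx=6,fy=6,interpolation=cv2.INTER_CUBIC))"
```

```text
{'time': 35.35, 'q': [-0.1204, 0.1177, 2.1868, -0.0022, 0.8096, 1.636], 'tool_pos': [0.4886, -0.0346, 0.0332], 'tcp_rot': [3.1257, -0.2885, 0.0431], 'wrist_force': [0.2721, 0.0801, -0.6806], 'torque': [0.0171, 0.0128, -0.1548], 'width': 0.1748}
psi -10.548068663948838
[0, [-0.0004, -0.0001, 0.0006], -0.0002],
[0, [-0.0004, -0.0001, 0.0006], -0.0002],
[0, [-0.0004, -0.0001, 0.0006], -0.0002],
[0, [-0.0004, -0.0001, 0.0006], -0.0002],
```

View pics/s23z.png

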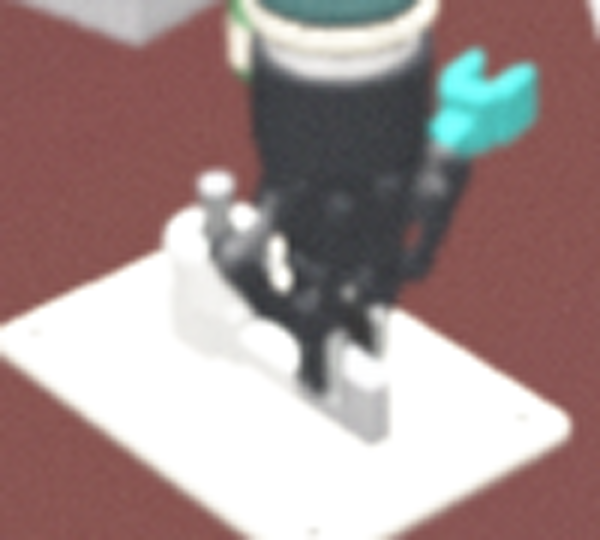

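The handle is held firmly with about 15 mm of pad overlap (0.175). I'll draw straight back along the tail, compensating the slight tool tilt.

Call:
servo_tool(moves=[[255, [-0.001, 0, 0], 0], [255, [-0.002, 0, 0], 0], [255, [-0.003, 0, -0.0001], 0], [255, [-0.004, 0, -0.0001], 0], [255, [-0.004, 0, -0.0001], 0], [255, [-0.004, 0, -0.0001], 0], [255, [-0.004, 0, -0.0001], 0], [255, [-0.003, 0, -0.0001], 0]], newtons=60)

```text
time: 36.07
tool_pos: [0.4746, -0.0319, 0.0334]
tcp_rot: [3.123, -0.286, 0.082]
wrist_force: [5.3, -1.2, -4.8]
width: 0.163
```

```bash
python3 -c "
from plan import *
d=np.array([.983,-.1822]);t=np.array([.4886,-.0346])-.063*d
plan([t[0],t[1],.0335],np.radians(-10.5),8,255)
cam('side','s24.png')
c=dict(np.load('/tmp/side.npz'));cv2.imwrite('pics/s24z.png',cv2.resize(c['pixels'][180:280,190:300,::-1],None,fx=6,fy=6,interpolation=cv2.INTER_CUBIC))"
```

```text
{'time': 36.0667, 'q': [-0.1174, 0.077, 2.2327, -0.0039, 0.7798, 1.6385], 'tool_pos': [0.4746, -0.0319, 0.0334], 'tcp_rot': [3.1234, -0.2858, 0.0815], 'wrist_force': [5.2958, -1.2385, -4.756], 'torque': [-0.164, -0.4046, -0.0207], 'width': 0.1635}
psi -10.45665902027319
[255, [-0.0061, 0.0, -0.0], 0.0001],
[255, [-0.0061, 0.0, -0.0], 0.0001],
[255, [-0.0061, 0.0, -0.0], 0.0001],
[255, [-0.0061, 0.0, -0.0], 0.0001],
[255, [-0.0061, 0.0, -0.0], 0.0001],
[255, [-0.0061, 0.0, -0.0], 0.0001],
[255, [-0.0061, 0.0, -0.0], 0.0001],
[255, [-0.0061, 0.0, -0.0], 0.0001],
```

View pics/s24z.png

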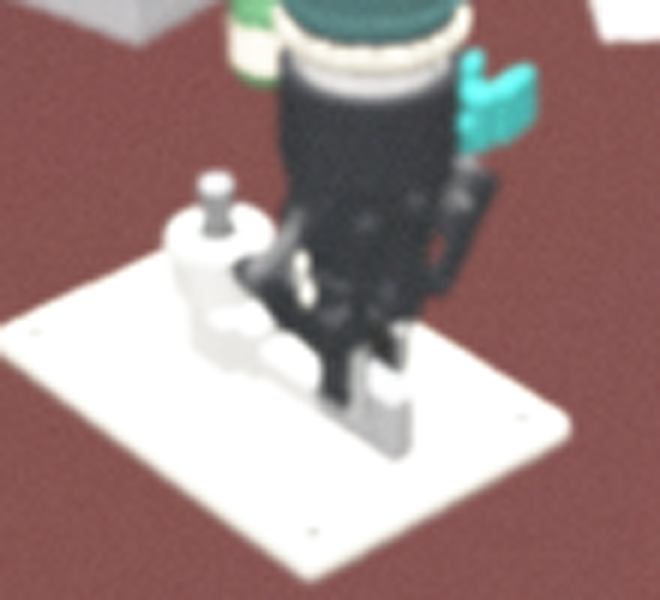

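The tool is tilting a little while it pulls (moment -0.4 N m), which would press the head up against the collar. I'll release that preload by regripping lightly, then continue.

Call:
servo_tool(moves=[[150, [0, 0, 0], 0], [150, [0, 0, 0], 0], [150, [0, 0, 0], 0], [150, [0, 0, 0], 0], [255, [0, 0, 0], 0], [255, [0, 0, 0], 0], [255, [0, 0, 0], 0], [255, [0, 0, 0], 0]], newtons=25)

```text
time: 36.78
tool_pos: [0.473, -0.0314, 0.0332]
tcp_rot: [3.124, -0.285, 0.078]
wrist_force: [1.0, -0.5, -0.3]
width: 0.179
```

```bash
python3 -c "
from ch import *
s=st();print(Rn.from_rotvec(s['tcp_rot']).as_matrix());colh()"
```

```text
{'time': 36.7833, 'q': [-0.117, 0.0758, 2.2344, -0.0036, 0.7817, 1.6382], 'tool_pos': [0.473, -0.0314, 0.0332], 'tcp_rot': [3.1238, -0.2849, 0.0779], 'wrist_force': [1.0284, -0.5243, -0.347], 'torque': [0.0029, 0.0215, -0.0209], 'width': 0.179}
[[ 9.82282629e-01 -1.80858669e-01  4.91017200e-02]
 [-1.80667651e-01 -9.83508860e-01 -8.33795764e-03]
 [ 4.97999686e-02 -6.80861472e-04 -9.98758980e-01]]
post,top,underside mm [[97.51, 71.45, 29.94], [97.51, 71.44, 29.93], [97.48, 71.41, 29.93]]
```

Call:
servo_tool(moves=[[255, [-0.002, 0, -0.0001], 0], [255, [-0.003, 0, -0.00015], 0], [255, [-0.003, 0, -0.00015], 0], [255, [-0.003, 0, -0.00015], 0], [255, [-0.003, 0, -0.00015], 0], [255, [-0.002, 0, -0.0001], 0], [255, [0, 0, 0], 0], [255, [0, 0, 0], 0]])

```text
time: 37.6
tool_pos: [0.4678, -0.0305, 0.0348]
tcp_rot: [3.121, -0.283, 0.117]
wrist_force: [2.2, -0.9, -3.0]
width: 0.18
```

```bash
python3 -c "
from ch import *
s=st();print(Rn.from_rotvec(s['tcp_rot']).as_matrix()[:,2]);colh()"
```

```text
{'time': 37.6, 'q': [-0.1153, 0.0484, 2.2613, -0.0056, 0.7575, 1.6401], 'tool_pos': [0.4678, -0.0305, 0.0348], 'tcp_rot': [3.1209, -0.2828, 0.1165], 'wrist_force': [2.1577, -0.8718, -3.0363], 'torque': [-0.0419, -0.2401, -0.0268], 'width': 0.1805}
[ 0.07344193 -0.01239543 -0.99722246]
post,top,underside mm [[nan, 71.44, nan], [nan, 71.48, nan], [nan, 71.46, nan]]
  return _methods._mean(a, axis=axis, dtype=dtype,
  ret = ret.dtype.type(ret / rcount)
```

A loaded row loses travel because each row restarts from the measured pose, so fewer, larger steps suit this better. I'll relieve the preload again, then pull in larger rows.

Call:
servo_tool(moves=[[150, [0, 0, 0], 0], [150, [0, 0, 0], 0], [150, [0, 0, 0], 0], [255, [0, 0, 0], 0], [255, [0, 0, 0], 0], [255, [0, 0, 0], 0], [255, [-0.012, 0, -0.0008], 0], [255, [-0.012, 0, -0.0008], 0]])

```text
time: 38.42
tool_pos: [0.4468, -0.0265, 0.0362]
tcp_rot: [3.121, -0.283, 0.123]
wrist_force: [0.1, 0.4, -3.4]
width: 0.178
```

```bash
python3 -c "
from ch import *
s=st();print(Rn.from_rotvec(s['tcp_rot']).as_matrix()[:,2])
cam('side','s26.png');cam('wrist','w26.png')
c=dict(np.load('/tmp/side.npz'));cv2.imwrite('pics/s26z.png',cv2.resize(c['pixels'][180:280,190:300,::-1],None,fx=6,fy=6,interpolation=cv2.INTER_CUBIC));st()"
```

```text
{'time': 38.4167, 'q': [-0.1116, 0.0031, 2.305, -0.0061, 0.7551, 1.6443], 'tool_pos': [0.4468, -0.0265, 0.0362], 'tcp_rot': [3.1205, -0.2829, 0.1227], 'wrist_force': [0.0754, 0.3588, -3.4155], 'torque': [0.0192, 0.1389, 0.0389], 'width': 0.178}
[ 0.07735737 -0.01288291 -0.99692019]
{'time': 38.5167, 'q': [-0.1113, 0.0014, 2.3083, -0.006, 0.7576, 1.6442], 'tool_pos': [0.4439, -0.026, 0.0354], 'tcp_rot': [3.121, -0.2824, 0.1163], 'wrist_force': [-0.3554, 0.2593, -0.415], 'torque': [-0.0038, 0.1316, -0.0453], 'width': 0.1771}
```

View pics/s26z.png

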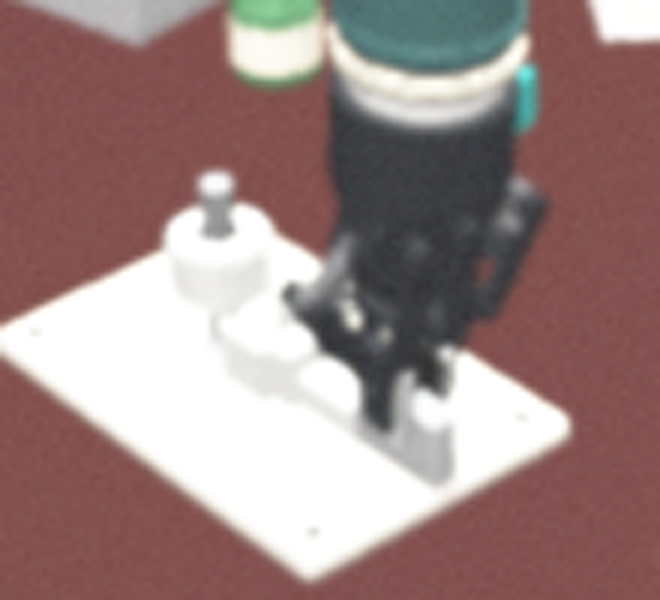

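View pics/w26.png

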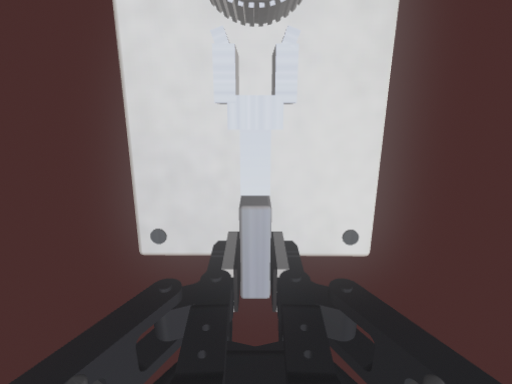

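The gauge is out from under the collar: in the wrist view the prong tips at row ~30 clear the collar's lower edge at row ~25, and the pull force has vanished. I'll draw 20 mm further and set it down.

Call:
servo_tool(moves=[[255, [-0.005, 0, -0.0004], 0], [255, [-0.005, 0, -0.0004], 0], [255, [-0.005, 0, -0.0004], 0], [255, [-0.005, 0, -0.0004], 0], [255, [0, 0, 0], 0], [255, [0, 0, 0], 0], [255, [0, 0, 0], 0], [255, [0, 0, 0], 0]])

```text
time: 39.18
tool_pos: [0.4216, -0.0219, 0.0356]
tcp_rot: [3.121, -0.282, 0.116]
wrist_force: [-1.5, 0.1, -2.4]
width: 0.178
```

Call:
servo_tool(moves=[[150, [0, 0, 0], 0], [0, [0, 0, 0], 0], [0, [0, 0, 0], 0], [0, [0, 0, 0], 0], [0, [0, 0, 0], 0], [0, [0, 0, 0], 0], [0, [0, 0, -0.006], 0], [0, [0, 0, -0.012], 0]])

```text
time: 39.85
tool_pos: [0.4202, -0.0218, 0.0531]
tcp_rot: [3.121, -0.282, 0.112]
wrist_force: [-0.2, 0.0, 0.4]
width: 0.999
```

Call:
servo_tool(moves=[[0, [0, 0, -0.015], 0], [0, [0, 0, -0.02], 0], [0, [0, 0, -0.02], 0], [0, [0, 0, -0.02], 0], [0, [0, 0, -0.01], 0], [0, [0, 0, 0], 0], [0, [0, 0, 0], 0], [0, [0, 0, 0], 0]])

```text
time: 40.52
tool_pos: [0.4143, -0.0207, 0.1459]
tcp_rot: [3.121, -0.282, 0.118]
wrist_force: [0.4, 0.4, -0.2]
width: 1.001
```

```bash
python3 -c "
from ch import *
st();cam('side','s27.png');cam('wrist','w27.png');cam('top','t27.png')
c=dict(np.load('/tmp/side.npz'));cv2.imwrite('pics/s27z.png',cv2.resize(c['pixels'][180:280,190:300,::-1],None,fx=6,fy=6,interpolation=cv2.INTER_CUBIC));colh()"
```

```text
{'time': 40.5167, 'q': [-0.1063, -0.2279, 2.2706, -0.0052, 1.0235, 1.6475], 'tool_pos': [0.4143, -0.0207, 0.1459], 'tcp_rot': [3.121, -0.2823, 0.1181], 'wrist_force': [0.4382, 0.3737, -0.1616], 'torque': [-0.0266, 0.0528, 0.0104], 'width': 1.0007}
post,top,underside mm [[nan, 71.02, nan], [nan, 71.08, nan], [nan, 71.04, nan]]
  return _methods._mean(a, axis=axis, dtype=dtype,
  ret = ret.dtype.type(ret / rcount)
```

View pics/s27z.png

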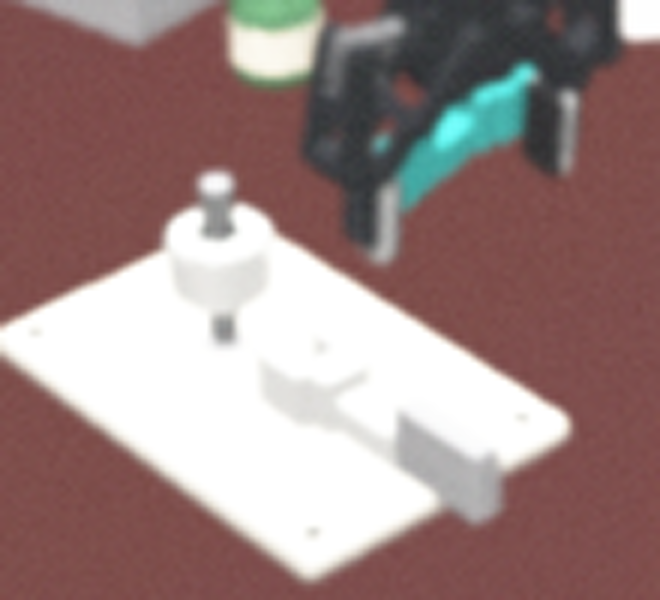

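View pics/w27.png

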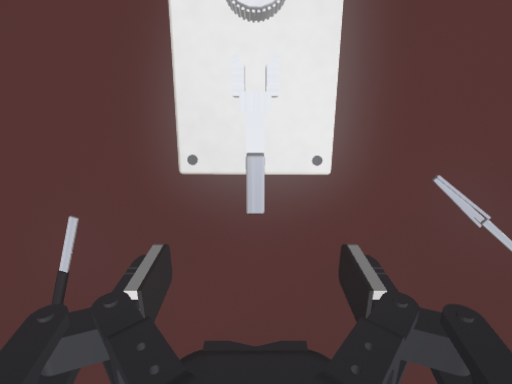

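View pics/t27.png

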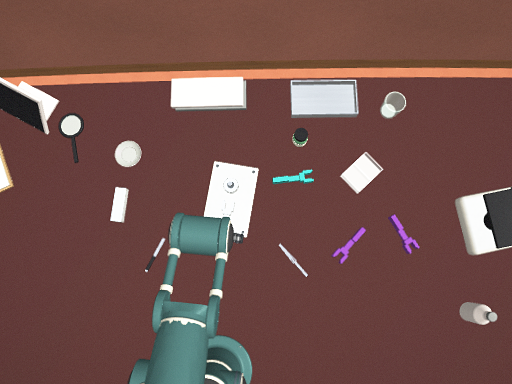

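The side view shows the collar clear, with post visible beneath it, and the gauge lying on the plate with its handle over the near edge. The bystanders in the top view have not moved. I'll check numbers and take the gripper back to view the collar.

```bash
python3 -c "
from ch import *
np.set_printoptions(precision=4,suppress=True)
c=dict(np.load('/tmp/wrist.npz'));P=cloud(c)
for n,(r0,r1,c0,c1) in dict(prongL=(68,88,236,242),prongR=(68,88,270,276),bridge=(93,95,240,270),bar=(105,145,250,262),handle1=(160,180,251,260),handle2=(190,208,251,260),plate=(60,150,190,220)).items(): print(n,np.median(P[r0:r1,c0:c1].reshape(-1,3),0))
e=atz(c,[(256,213)],.048)[0];print('far end',e,'fork dist',np.hypot(*(e[:2]-[.5706,-.0495]))-.111)
"
```

```text
prongL [ 0.5117 -0.0254  0.0415]
prongR [ 0.5068 -0.0522  0.0416]
bridge [ 0.4973 -0.0358  0.0413]
bar [ 0.4723 -0.0322  0.0296]
handle1 [ 0.4365 -0.0253  0.0476]
handle2 [ 0.4113 -0.0207  0.0475]
plate [0.4973 0.0109 0.0115]
far end [ 0.398  -0.0191  0.048 ] fork dist 0.06420984464564079
```

Call:
servo_tool(moves=[[0, [0, 0, -0.01], 0], [0, [0.015, 0, -0.005], 0], [0, [0.02, 0, 0], 0], [0, [0.02, 0, 0], 0], [0, [0.015, 0, 0], 0], [0, [0.005, 0, 0], 0], [0, [0, 0, 0], 0], [0, [0, 0, 0], 0]])

```text
time: 41.48
tool_pos: [0.4868, -0.0341, 0.1666]
tcp_rot: [3.122, -0.282, 0.105]
wrist_force: [-0.6, -0.5, -0.1]
width: 0.999
```

```bash
python3 -c "
from ch import *
st();colh();cam('wrist','w28.png')
c=dict(np.load('/tmp/wrist.npz'));P=cloud(c)
from fit import *
"
```

```text
{'time': 41.4833, 'q': [-0.1184, -0.0868, 2.1107, -0.0041, 1.0504, 1.6345], 'tool_pos': [0.4868, -0.0341, 0.1666], 'tcp_rot': [3.1217, -0.2821, 0.1054], 'wrist_force': [-0.6487, -0.511, -0.0844], 'torque': [-0.029, 0.0686, 0.0102], 'width': 0.9986}
post,top,underside mm [[97.56, 71.23, 29.68], [97.65, 71.26, 29.62], [97.47, 71.22, 29.75]]
```

View pics/w28.png

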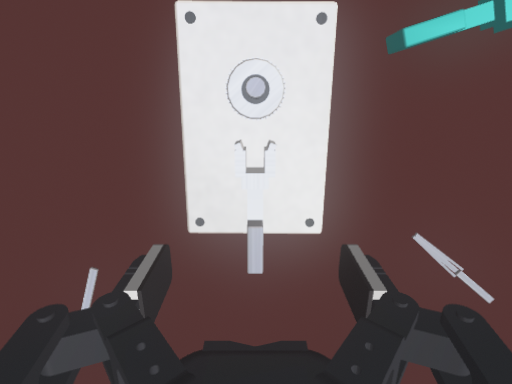

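The collar's underside is at about 29.7 mm (limits 28.8 to 30.8), with nothing touching it. The gauge is flat (head top 41.5 mm, handle top 47.5 mm at both ends) and its fork point is about 64 mm from the post. I'll hand in.

```bash
python3 -c "
from workcell import bot
print(bot.finish_job())"
```

```text
the job is handed in; nothing more can be done
None
```

I set the collar to the gauge's height, drew the gauge out and left it lying flat and clear, then handed the job in at about 42 s of the 72 s. `finish_job` gave no verdict.

**What I did:**
- **Seating:** I pushed the gauge home until it stopped against the post, with the plate carrying its weight.
- **Nip:** I spun the collar clockwise about 164° in one grip, following the thread down. I stopped when the upward push had grown by about 1.75 N and the collar's height had stopped falling. Both put the nip near 10 N, but that force is inferred, not measured directly.
- **Withdrawal:** I drew the gauge straight back along its tail.

**Last checks:**

| Check | Measured | Required |
|---|---|---|
| Collar underside above plate | about 29.7 mm | 28.8–30.8 mm |
| Gauge fork point from post axis | about 64 mm | more than 46 mm |

The gauge is flat to within measurement: both prongs are at the same height, and so are both ends of the handle. About 24–26 mm of the handle overhangs the plate's near edge. Nothing touches the collar, and the bystanders looked unmoved in the top view.

**What went wrong or disagreed:**
- **Fingertip position:** the closed fingertips sit about 20 mm farther back than stated. My first closure on the collar caught the post above it instead; I opened, went lower and regripped.
- **Tool tilt while drawing out:** the tool tilted under load, so I released and regripped twice to keep the gauge from pressing up on the collar.
- **Collar reading:** it went from about 29.95 mm under the nip to 29.7 mm once the gauge was out, which matches the load coming off.

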